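# Crank the specimen slide to the red flag and stow the folding grip

### The arm

A 6-joint arm with a two-finger parallel gripper is mounted at the origin on the work surface. World frame = base frame: x ahead of the robot, y to its left, z up, the work surface at z = 0. Lengths are in m, angles in rad, forces in N, time in s.
With the tool pointing down it reaches from about 0.25 to 0.775 m from the base axis. Payload 4 kg.
Tool frame: the origin (TCP) lies at the very end of the fingers, on their centre line; the grasp point (between the pads) lies 19 mm behind it; z points along the fingers, x is the direction in which the jaws open and shut, and the axes are right-handed (so a half turn about z gives the same grasp; the last joint's range is limited). The gripper opens to 94 mm and grips with 3 to 60 N. Pads are 16 mm wide; open, the fingers measure 119 mm over their backs; the gripper's body (75 mm by 177 mm) begins 78 mm behind the grasp point.
Start: joints at [-1.374, 0.087, 1.371, -0, 1.684, -0.103], TCP at [0.162, -0.525, 0.206] pointing down, gripper open.
Joint ranges: [-3.1, 3.1], [-0.76, 2.03], [0.27, 2.55], [-1.08, 4.22], [0.17, 2.65], [-2.57, 2.57]. Speed limits (rad/s): [2.79, 2.79, 3.14, 3.14, 3.14, 3.14].

### API

Orientations are given as [roll, pitch, yaw] about the fixed x, y, z axes, in that order (R = Rz(yaw) Ry(pitch) Rx(roll)).
In Python, from bench import robot, cams, ticket gives the robot as it stands.
- The arm moves only by the tool jog_arm, never from a script. Its argument "series" is a list of rows, each an object of numbers: "x", "y", "z": the shift along the tool's x, y, z in m; "rx", "ry", "rz": the turn, a rotation vector about the tool's x, y, z in degrees. A call has 1 to 12 rows; each row shifts and turns the pose as measured when the row begins, along the tool's axes as they then stand; what a row does not reach is not made up. A row lasts 1/12 s, in which the tool goes at most 41.7 mm and 7.16 degrees, less where a joint would pass 70% of its speed; a pose out of reach is approached as far as the arm can. A call with a gripper value outside its range is refused whole. "claw" is the opening, from 0 (shut) to 1 (fully open), set as the call begins (left out, the last holds). The fingers move at their own pace and stop on an object; the grip force is fixed at half the most. Time passes only in rows, so rows that do not move let the fingers close. It gives the time, the measured TCP pose, the force and the opening at its end, in the units of the state.
- robot.get_obs(): the state, without advancing time (a new reading comes with each control period).
- cams.snapshot(name): name is "scene" or "top" or "wrist"; returns a dict with "img" (480x640x3 uint8, red, green, blue), "mtx" (3x3 intrinsics, pixels), "origin" and "attitude" of the camera in the world. Camera axes: x right, y down, z forward; pixel columns grow to the right and rows downward; lengths in m; the calibration is good to about 2 mm. A picture is of the moment at which its call begins. There is no depth.
- ticket.close_job(): hands the job in, once; it reports no verdict.
Trained networks look in a picture, given as the dict that the camera call returned (one of the last four; its "shot" number tells which), for a name from the list of things; names that differ only in an ending like _2 or _b are one class to them, and where a whole thing is asked for, a point or a joint stands for the part that bears it (a point fixed in the world has none). Each returns a list of dicts, best first, with "p" (0 to 1); they miss things now and then, are a little off and sometimes report something else, mostly with a low value. They report only what shows in the picture. A call takes as long as a camera call. They do not tell look-alikes from the thing itself.
- cams.look_for(thing, picture): "bbox" ([left, top, width, height] in pixels, round what is visible of it).
The state is a dict: "time": time; "joint_positions": joint angles; "qvel": joint speeds; "joint_torque": joint torques, N m; "tool_pos": TCP position; "ee_rot": TCP orientation; "wrist_force": force on the tool from outside, world axes, zero at the start; "wrist_torque": the same for the moment, N m; "width": finger opening in m.
Only numpy, scipy, OpenCV 4.12 (cv2) and the standard library are available. Lean on these libraries where they do the work, as an engineer would, in place of code of your own. Each camera call takes 0.05 s, during which the arm holds its last target.

### The job

Swing the yellow folding grip of the crank fully upright, then turn the crank by it until the carriage's yellow pointer is centred on the red flag (not the blue one), and finally fold the grip fully flat again along the crank arm, leaving the carriage at the red flag. Move the carriage only with the crank, never by touching it, and leave the beaker, jar and tip box where they stand.

Things in the scene. Friction and masses are not known exactly. Their poses are not given: they have to be found in the camera images.
- crank_axis (a point): Point on the vertical turning axis of the crank, on the blue gear housing of the fixed slide unit, 120 mm above the table, at the height of the folded grip's centre line. z is up; y runs along the carriage's track, x towards the carriage (the guide rods lie 105 and 155 mm and the flag rail 208 mm along x). The slide unit does not move: base plate 290 x 310 x 12 mm, gear housing 74 x 90 mm up to 71 mm above the table; carriage and flags stay below 73 mm.
- fold_pin (a point): Hinge pin of the folding grip, at the outer end of the steel crank arm, 66 mm from the crank axis and 120 mm above the table. The arm is a flat bar 16 mm wide, 12 mm thick, its top 106 mm above the table; it turns at this height on a 16 mm shaft. Two hinge cheeks, 16 mm over all, stand 15 mm above the arm at the pin.
- grip_point (a point): Point on the centre line of the yellow round grip, 50 mm from the hinge pin. The grip is a plain cylinder 24 mm in diameter, from 12 to 76 mm from the pin, with a black band near its free end, 100 g. Folded, it lies level above the arm (2 mm gap), pointing from the pin to and past the crank axis; upright, it stands vertically over the pin with its top 196 mm above the table. It spins freely about its own centre line.
- fold (a joint): Angle of the folding grip: 0 = lying flat along the arm, against its stop; 1.571 = upright, against its stop. It swings in the vertical plane through the arm, free end upwards and outwards. Stiff hinge (0.025 N m): it stays upright when let go; its weight lowers it when it is nearly flat.
- crank (a joint): Angle of the crank, rad, growing anticlockwise seen from above; 0 = the arm points from the axis along x of point crank_axis (towards the carriage). Friction about 0.12 N m, about 2 N at the grip; it stays where it is left. One full turn anticlockwise moves the carriage 40 mm along +y of point crank_axis; clockwise moves it along -y.
- pointer (a point): Tip of the yellow pointer, 3 mm wide, on the carriage's far edge, 45 mm above the table. The carriage is a dark plate 76 x 66 mm with a clear specimen dish on it, geared to the crank; it slides along y of point crank_axis, 115 mm to either side of the middle.
- red_flag: Red upright flag fixed on the white rail beside the track: 6 mm wide along the track, 22 mm across it, its top 72 mm above the table. Origin at the centre of its foot, 30 mm above the table; y runs along the track. It may stand at either end of the track.
- blue_flag: Blue flag of the same shape at the other end of the track; not to be used.
- beaker_mid (a point): Centre of an empty clear beaker, 72 mm across, 85 mm high, loose on the bench beside the slide unit. Leave alone.
- jar_mid (a point): Centre of a brown jar with a blue cap, 54 mm across, 75 mm high, loose on the bench. Leave alone.
- tip_box_mid (a point): Centre of a grey box with a green lid, 62 x 90 x 47 mm, loose on the bench on the robot's side of the slide unit. Leave alone.
There are look-alikes about, which are no part of the job. What is shaped like the part that bears jar_mid but purple is not meant. What is shaped like the part that bears beaker_mid but black is not meant.

How it is judged:
By the outcome, as a careful person would: the job done as asked, in the order asked, and still so for the second after the job is handed in, with the robot touching nothing.
It also fails if it takes over 72 s, if anything falls off the work surface, if the arm or the gripper's body presses on something with over 40 N, if the wrist force passes 120 N, or if a joint passes its speed limit or range.

## Working session

There is one attempt and no reset: what is moved stays moved. The work goes in short steps, Python scripts to look and compute and a tool call to move; the robot and the scene stay as the last step left them, time stands still between calls to the robot, and variables do not carry over. Pictures are saved under pics/ and viewed, and the job is handed in when it is done.

Besides the shell and the picture viewer there is one more tool, called after "Emit:" as name(argument=value, ...), one argument or row to a line, values as JSON. jog_arm: Moves the arm, as the interface text tells. Its arguments: {"type":"object","properties":{"series":{"type":"array","items":{"type":"object","properties":{"x":{"type":"number"},"y":{"type":"number"},"z":{"type":"number"},"rx":{"type":"number"},"ry":{"type":"number"},"rz":{"type":"number"}}}},"claw":{"type":"number"}},"required":["series"]}

```bash
mkdir -p pics; ls
python3 - <<'E'
from bench import robot,cams,ticket
import cv2
o=robot.get_obs(); print(o)
for n in ("scene","top"):
    p=cams.snapshot(n); cv2.imwrite(f"pics/{n}0.png",p["img"][:,:,::-1]); print(n,p["mtx"],p["origin"],p["attitude"],p["shot"])
    for t in ("crank_axis","fold_pin","grip_point","pointer","red_flag","blue_flag","beaker_mid","jar_mid","tip_box_mid"):
        try: print(t,[(d["bbox"],round(d["p"],2)) for d in cams.look_for(t,p)][:3])
        except Exception as e: print(t,e)
print(robot.get_obs()["time"])
E
```

```text
pics
{'time': 0.0, 'joint_positions': array([-1.37406546e+00,  8.79548904e-02,  1.37225019e+00, -7.28209727e-06,
        1.68358368e+00, -1.03115128e-01]), 'qvel': array([-0.00140709, -0.00072561,  0.00020979, -0.00255661, -0.00104009,
       -0.00146922]), 'joint_torque': array([ 2.06243685e-04, -3.40175843e+01, -3.02425826e+01,  7.18417531e-02,
        3.29363951e-02, -1.57209074e-04]), 'tool_pos': array([ 0.16233312, -0.52492647,  0.2043063 ]), 'ee_rot': array([-3.14137380e+00,  2.18518328e-03, -1.27095091e+00]), 'wrist_force': array([-0.25256322,  0.13030608,  0.50459839]), 'wrist_torque': array([ 0.00393438, -0.05802585, -0.01205081]), 'width': 0.09412027628689543}
scene [[478.79662801   0.         311.17740187]
 [  0.         478.79662801 239.53958857]
 [  0.           0.           1.        ]] [1.18688332 0.51604795 0.55629893] [-2.11293583e+00  2.02150309e-04  2.29841616e+00] 1
crank_axis [([175.9, 193.7, 198.8, 137.3], 0.81)]
fold_pin [([278.8, 189.7, 25.5, 23.0], 0.51)]
grip_point [([283.7, 196.4, 20.1, 16.2], 0.69), ([174.0, 198.0, 201.3, 135.8], 0.53), ([361.9, 255.5, 42.
[... 478 characters left out ...]
37.47331089]
 [  0.           0.           1.        ]] [0.35042919 0.00512162 1.42193781] [-2.96109635  0.0114329  -1.57656999] 2
crank_axis [([287.5, 172.7, 135.1, 123.4], 0.79), ([351.4, 233.3, 18.8, 26.2], 0.69)]
fold_pin [([354.5, 228.5, 15.6, 27.7], 0.72)]
grip_point [([354.0, 236.2, 18.8, 24.9], 0.55)]
pointer [([337.2, 197.5, 28.6, 47.6], 0.7)]
red_flag [([289.1, 171.8, 132.2, 122.2], 0.34)]
blue_flag [([366.7, 170.6, 10.6, 13.8], 0.43)]
beaker_mid [([203.8, 232.2, 32.3, 28.9], 0.81), ([260.3, 232.0, 23.9, 27.1], 0.6), ([316.4, 184.7, 9.0, 10.4], 0.4)]
jar_mid [([459.2, 185.6, 26.3, 24.6], 0.87), ([424.1, 202.3, 22.7, 23.1], 0.81)]
tip_box_mid [([339.4, 303.2, 34.0, 29.5], 0.97)]
1.0
```

View pictures.

Run:
```python
import cv2
a=cv2.imread("pics/scene0.png"); cv2.imwrite("pics/s0c.png",cv2.resize(a[170:350,120:440+40],None,fx=2.2,fy=2.2,interpolation=cv2.INTER_CUBIC))
a=cv2.imread("pics/top0.png"); cv2.imwrite("pics/t0c.png",cv2.resize(a[160:310,270:440],None,fx=4,fy=4,interpolation=cv2.INTER_CUBIC))
```

```text
(no output)
```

View pics/s0c.png

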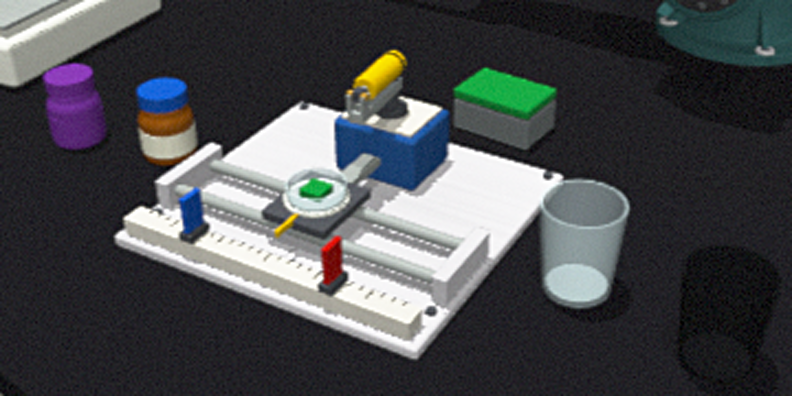

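View pics/t0c.png

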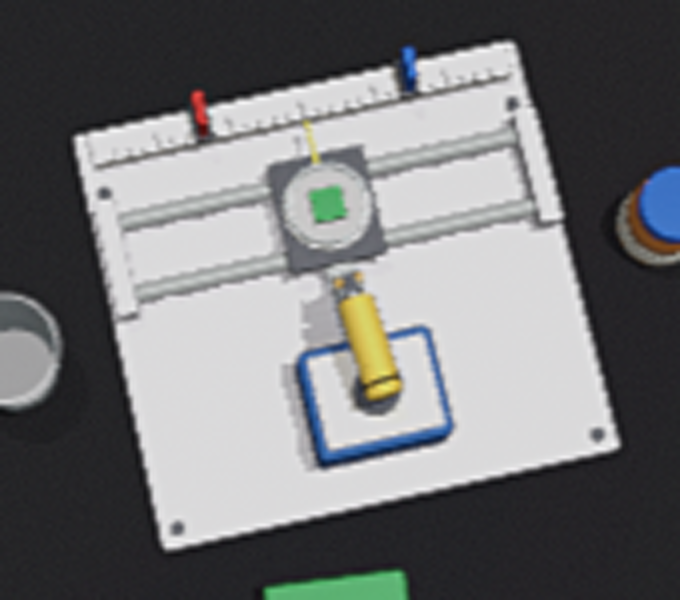

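View pics/top0.png

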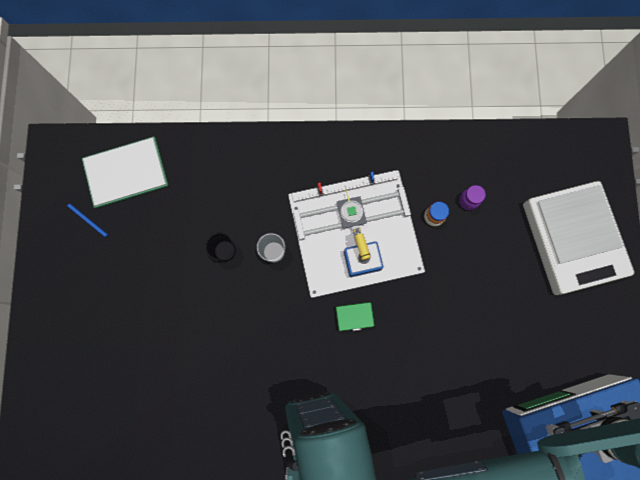

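```bash
cat > h.py <<'E'
import numpy as np, cv2
from scipy.spatial.transform import Rotation as Rn
CAM={"scene":(478.797,311.177,239.54,[1.18688332,0.51604795,0.55629893],[-2.11293583e+00,2.02150309e-04,2.29841616e+00]),
"top":(532.389,318.851,237.473,[0.35042919,0.00512162,1.42193781],[-2.96109635,0.0114329,-1.57656999])}
def ray(c,uv):
    f,cx,cy,o,a=c
    d=Rn.from_euler("xyz",a).apply([(uv[0]-cx)/f,(uv[1]-cy)/f,1]); return np.array(o),d
def atz(c,uv,z):
    o,d=ray(c,uv); return o+d*(z-o[2])/d[2]
def proj(c,p):
    f,cx,cy,o,a=c
    q=Rn.from_euler("xyz",a).inv().apply(np.array(p)-o); return np.array([f*q[0]/q[2]+cx,f*q[1]/q[2]+cy])
def cam(p): return (p["mtx"][0,0],p["mtx"][0,2],p["mtx"][1,2],p["origin"],p["attitude"])
E
python3 - <<'E'
from h import *
T=CAM["top"];S=CAM["scene"]
t=lambda x,y,z:atz(T,(270+(x+.5)/4-.5,160+(y+.5)/4-.5),z).round(4)
s=lambda x,y,z:atz(S,(120+(x+.5)/2.2-.5,170+(y+.5)/2.2-.5),z).round(4)
for nm,x,y,z in [("plBL",165,548,.012),("plBR",620,450,.012),("hTL",300,358,.071),("hTR",425,328,.071),("hBR",450,435,.071),("hBL",325,462,.071),("gripend",386,395,.12),("pin",348,283,.12),("ptr",308,122,.045),("redtop",199,96,.072),("redfoot",204,133,.035),("blutop",407,50,.072),("blufoot",409,88,.035)]:
    print(nm,t(x,y,z))
for nm,x,y,z in [("gripend",397,60,.12),("pin",360,100,.12),("ptr",277,233,.045),("redtop",333,240,.072),("bluetop",191,192,.072),("hL",337,121,.071),("hF",412,147,.071),("hR",447,108,.071)]: print("s",nm,s(x,y,z))
E
```

```text
plBL [0.4493 0.0417 0.012 ]
plBR [ 0.5121 -0.2605  0.012 ]
hTL [ 0.5661 -0.0469  0.071 ]
hTR [ 0.585  -0.1275  0.071 ]
hBR [ 0.5157 -0.1417  0.071 ]
hBL [ 0.499  -0.0618  0.071 ]
gripend [ 0.5348 -0.0976  0.12  ]
pin [ 0.6053 -0.0755  0.12  ]
ptr [ 0.7298 -0.0555  0.045 ]
redtop [0.7406 0.0169 0.072 ]
redfoot [0.7255 0.014  0.035 ]
blutop [ 0.7707 -0.1202  0.072 ]
blufoot [ 0.7556 -0.1244  0.035 ]
s gripend [ 0.5336 -0.0964  0.12  ]
s pin [ 0.6137 -0.0664  0.12  ]
s ptr [ 0.7293 -0.0531  0.045 ]
s redtop [0.7306 0.0169 0.072 ]
s bluetop [ 0.7618 -0.1217  0.072 ]
s hL [ 0.5936 -0.1186  0.071 ]
s hF [ 0.5822 -0.0337  0.071 ]
s hR [ 0.5053 -0.0579  0.071 ]
```

Emit:
jog_arm(
  series=[
    {"x": -0.02, "y": -0.033, "z": -0.003},
    {"x": -0.02, "y": -0.033, "z": -0.003},
    {"x": -0.02, "y": -0.033, "z": -0.003},
    {"x": -0.02, "y": -0.033, "z": -0.003},
    {"x": -0.02, "y": -0.033, "z": -0.003},
    {"x": -0.02, "y": -0.033},
    {"x": -0.02, "y": -0.033},
    {"x": -0.02, "y": -0.033},
    {"x": -0.02, "y": -0.033},
    {"x": -0.02, "y": -0.033},
    {"x": -0.02, "y": -0.033},
    {"x": -0.02, "y": -0.033},
  ],
)

```text
invalid input
```

Emit:
jog_arm(
  series=[
    {"x": -0.02, "y": -0.033, "z": -0.003, "rx": 0, "ry": 0, "rz": 0},
    {"x": -0.02, "y": -0.033, "z": -0.003, "rx": 0, "ry": 0, "rz": 0},
    {"x": -0.02, "y": -0.033, "z": -0.003, "rx": 0, "ry": 0, "rz": 0},
  ],
  claw=1.0,
)

```text
time: 1.25
tool_pos: [0.2364, -0.4413, 0.212]
ee_rot: [3.139, 0.002, -1.283]
wrist_force: [1.5, -0.4, -0.1]
width: 0.094
```

Emit:
jog_arm(
  series=[
    {"x": -0.02, "y": -0.034},
    {"x": -0.02, "y": -0.034},
    {"x": -0.02, "y": -0.034},
    {"x": -0.02, "y": -0.034},
    {"x": -0.02, "y": -0.034},
    {"x": -0.02, "y": -0.034},
    {"x": -0.02, "y": -0.034},
    {"x": -0.02, "y": -0.034},
  ],
)

```text
invalid input
```

Emit:
jog_arm(
  series=[
    {"x": -0.02, "y": -0.034, "z": 0, "rx": 0, "ry": 0, "rz": 0},
    {"x": -0.02, "y": -0.034, "z": 0, "rx": 0, "ry": 0, "rz": 0},
    {"x": -0.02, "y": -0.034, "z": 0, "rx": 0, "ry": 0, "rz": 0},
    {"x": -0.02, "y": -0.034, "z": 0, "rx": 0, "ry": 0, "rz": 0},
    {"x": -0.02, "y": -0.034, "z": 0, "rx": 0, "ry": 0, "rz": 0},
    {"x": -0.02, "y": -0.034, "z": 0, "rx": 0, "ry": 0, "rz": 0},
    {"x": -0.02, "y": -0.034, "z": 0, "rx": 0, "ry": 0, "rz": 0},
    {"x": -0.02, "y": -0.034, "z": 0, "rx": 0, "ry": 0, "rz": 0},
  ],
  claw=1.0,
)

```text
time: 1.92
tool_pos: [0.46, -0.1999, 0.2141]
ee_rot: [-3.141, -0.004, -1.289]
wrist_force: [0.7, -0.6, 0.2]
width: 0.0941
```

Run:
```python
from bench import robot,cams
import cv2
p=cams.snapshot("wrist"); cv2.imwrite("pics/w1.png",p["img"][:,:,::-1]); print(p["mtx"],p["origin"],p["attitude"]); print(robot.get_obs()["tool_pos"],robot.get_obs()["ee_rot"],robot.get_obs()["joint_positions"])
for t in ("fold_pin","grip_point"): print(t,[(d["bbox"],round(d["p"],2)) for d in cams.look_for(t,p)][:3])
```

```text
[[390.05744251   0.         314.02722509]
 [  0.         390.05744251 241.57752108]
 [  0.           0.           1.        ]] [ 0.52959114 -0.1793927   0.39418583] [ 2.88590087 -0.00466664 -1.28764855]
[ 0.46443818 -0.19380672  0.21374046] [-3.13543424e+00  2.13358530e-04 -1.28077302e+00] [-0.51123734 -0.02241422  1.46725974  0.00460575  1.69261402  0.77010546]
fold_pin [([167.8, 0.6, 48.7, 98.8], 0.72)]
grip_point [([166.8, 0.0, 45.9, 98.2], 0.62)]
```

View pics/w1.png

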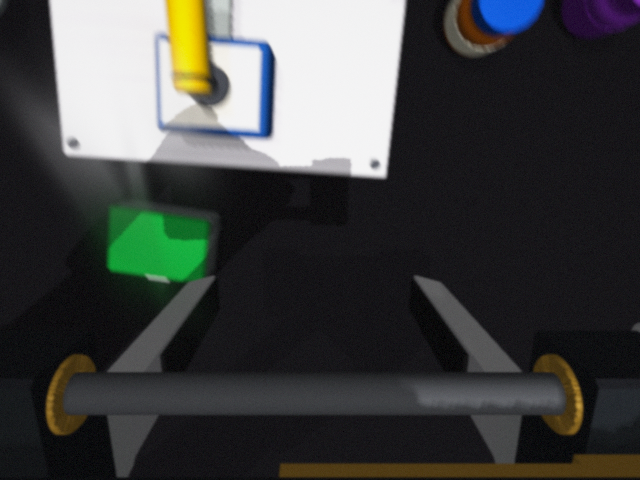

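Emit:
jog_arm(
  series=[
    {"x": -0.038, "y": -0.015, "z": 0, "rx": 0, "ry": 0, "rz": 0},
    {"x": -0.035, "y": -0.015, "z": 0, "rx": 0, "ry": 0, "rz": 0},
    {"x": 0, "y": 0, "z": 0, "rx": 0, "ry": 0, "rz": 0},
  ],
  claw=1.0,
)

```text
time: 2.32
tool_pos: [0.4673, -0.1243, 0.2126]
ee_rot: [3.139, -0.004, -1.291]
wrist_force: [-0.8, -1.0, -0.1]
width: 0.0939
```

Run:
```python
from bench import robot,cams
import cv2
p=cams.snapshot("wrist"); cv2.imwrite("pics/w2.png",p["img"][:,:,::-1]); print(p["origin"],p["attitude"]); print(robot.get_obs()["tool_pos"],robot.get_obs()["ee_rot"])
```

```text
[ 0.53741385 -0.1036729   0.39249646] [ 2.88297251 -0.00477102 -1.28914126]
[ 0.46699374 -0.12685533  0.2126166 ] [ 3.13814668 -0.00707246 -1.29215054]
```

View pics/w2.png

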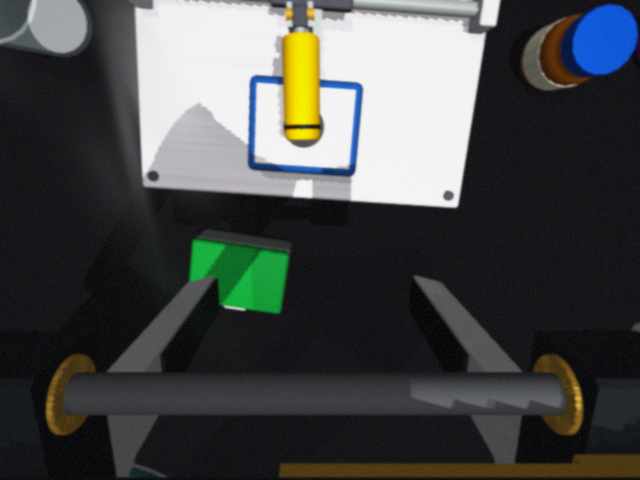

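Run:
```python
from h import *
c=(390.057,314.027,241.578,[0.53741385,-0.1036729,0.39249646],[2.88297251,-0.00477102,-1.28914126])
P=lambda u,v,z:atz(c,(u,v),z)[:2].round(4)
h=np.array([P(*q,.071) for q in [(250,76),(361,83),(354,174),(249,166)]]);print(h,h.mean(0))
a,b=P(302,34,.12),P(303,133,.12);print("grip",a,b,np.degrees(np.arctan2(*(a-b)[::-1])),np.linalg.norm(a-b))
print("pin",P(300,14,.12),"corners",P(143,186,.012),P(459,207,.012))
d=P(459,207,.012)-P(143,186,.012);print(np.degrees(np.arctan2(d[0],-d[1])),np.linalg.norm(d))
```

```text
[[ 0.5686 -0.0452]
 [ 0.5875 -0.1284]
 [ 0.5199 -0.1443]
 [ 0.5024 -0.0605]] [ 0.5446 -0.0946]
grip [ 0.5971 -0.0798] [ 0.5391 -0.0968] 16.33604288971848 0.060440052945046244
pin [ 0.6076 -0.0756] corners [0.4489 0.0416] [ 0.5148 -0.2612]
12.278127739245527 0.309888124974159
```

Emit:
jog_arm(
  series=[
    {"x": -0.003, "y": -0.034, "z": 0, "rx": 0, "ry": 0, "rz": 0},
    {"x": -0.003, "y": -0.034, "z": 0, "rx": 0, "ry": 0, "rz": 0},
    {"x": -0.003, "y": -0.034, "z": 0, "rx": 0, "ry": 0, "rz": 0},
    {"x": 0, "y": 0, "z": 0, "rx": 6, "ry": 0, "rz": 0},
    {"x": 0, "y": 0, "z": 0, "rx": 6, "ry": 0, "rz": 0},
    {"x": 0, "y": 0, "z": 0, "rx": 6, "ry": 0, "rz": 0},
    {"x": 0, "y": 0, "z": 0, "rx": 6, "ry": 0, "rz": 0},
    {"x": 0, "y": 0, "z": 0, "rx": 6, "ry": 0, "rz": 0},
    {"x": 0, "y": 0, "z": 0, "rx": 0, "ry": 0, "rz": 0},
  ],
  claw=1.0,
)

```text
time: 3.12
tool_pos: [0.5666, -0.1091, 0.1906]
ee_rot: [-2.632, -0.001, -1.312]
wrist_force: [-0.7, 0.3, -1.3]
width: 0.0943
```

```bash
cat >> h.py <<'E'
def tool():
    from bench import robot
    o=robot.get_obs(); return o["time"],o["tool_pos"],o["ee_rot"],Rn.from_euler("xyz",o["ee_rot"])
def togo(target):
    t,p,e,R=tool(); print("t",round(t,2),"pos",p.round(4),"rpy",e.round(3),"togo(tool)",R.inv().apply(np.array(target)-p).round(4)); print("tool z",R.as_matrix()[:,2].round(3),"x",R.as_matrix()[:,0].round(3))
E
python3 -c "
from h import *
togo([.5624,-.0885,.1035])"
```

```text
t 3.12 pos [ 0.5666 -0.1091  0.1906] rpy [-2.632e+00 -1.000e-03 -1.312e+00] togo(tool) [-0.0211  0.0414  0.0766]
tool z [ 0.472  0.124 -0.873] x [ 0.256 -0.967  0.001]
```

Emit:
jog_arm(
  series=[
    {"x": -0.0105, "y": 0.014, "z": 0.018, "rx": 0, "ry": 0, "rz": -1.3},
    {"x": -0.0105, "y": 0.014, "z": 0.018, "rx": 0, "ry": 0, "rz": 0},
    {"x": 0, "y": 0, "z": 0, "rx": 0, "ry": 0, "rz": 0},
  ],
  claw=1.0,
)

```text
time: 3.37
tool_pos: [0.5526, -0.0992, 0.1458]
ee_rot: [-2.636, -0.019, -1.304]
wrist_force: [0.3, 0.8, -1.2]
width: 0.094
```

Run:
```python
from h import *
from bench import cams
p=cams.snapshot("wrist"); cv2.imwrite("pics/w3.png",p["img"][:,:,::-1])
p=cams.snapshot("scene"); cv2.imwrite("pics/s3.png",cv2.resize(p["img"][120:320,120:440,::-1],None,fx=2.4,fy=2.4))
togo([.5624,-.0885,.1035])
```

```text
t 3.47 pos [ 0.5563 -0.1006  0.1513] rpy [-2.628 -0.024 -1.304] togo(tool) [-0.0112  0.0155  0.0459]
tool z [ 0.48   0.109 -0.871] x [ 0.263 -0.964  0.024]
```

View pics/w3.png

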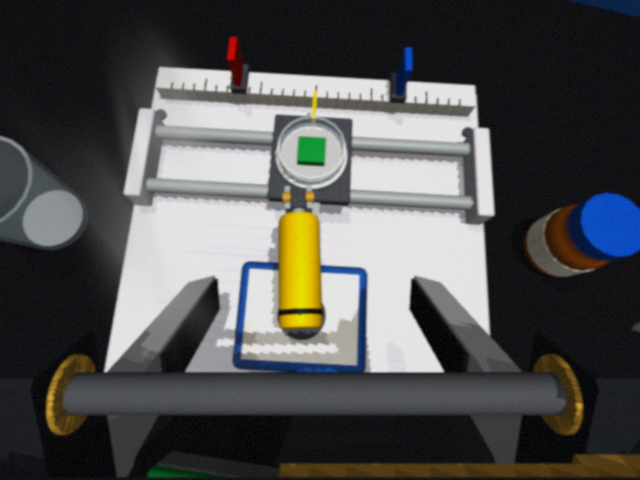

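View pics/s3.png

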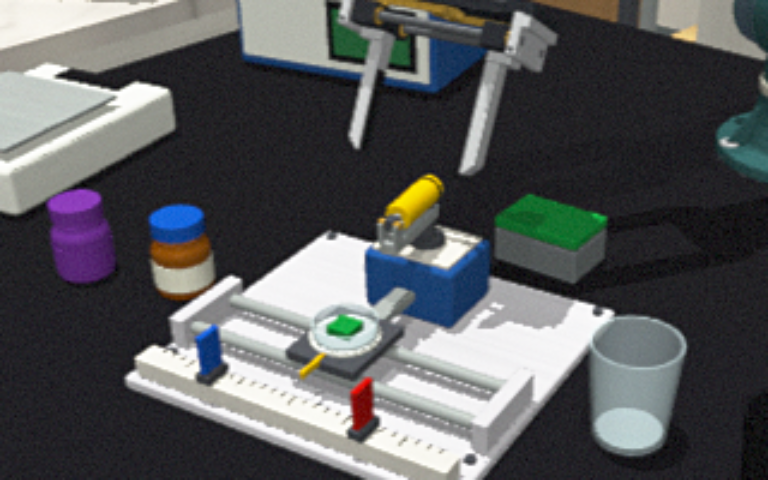

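Emit:
jog_arm(
  series=[
    {"x": -0.01, "y": 0.006, "z": 0.01, "rx": 0, "ry": 1.0, "rz": 0},
    {"x": 0, "y": 0.005, "z": 0.016, "rx": 0, "ry": 0, "rz": 0},
    {"x": 0, "y": 0.005, "z": 0.016, "rx": 0, "ry": 0, "rz": 0},
    {"x": 0, "y": 0, "z": 0, "rx": 0, "ry": 0, "rz": 0},
  ],
  claw=1.0,
)

```text
time: 3.8
tool_pos: [0.57, -0.0977, 0.1197]
ee_rot: [-2.614, -0.055, -1.317]
wrist_force: [0.4, 0.0, -0.3]
width: 0.0942
```

Run:
```python
from h import *
from bench import cams
p=cams.snapshot("wrist"); cv2.imwrite("pics/w4.png",p["img"][:,:,::-1])
for i in range(3):
  p=cams.snapshot("scene"); 
  togo([.5624,-.0885,.1035])
cv2.imwrite("pics/s4.png",cv2.resize(p["img"][120:320,120:440,::-1],None,fx=2.4,fy=2.4))
```

```text
t 3.9 pos [ 0.5716 -0.0985  0.1233] rpy [-2.609 -0.058 -1.318] togo(tool) [-0.0131  0.0152  0.0132]
tool z [ 0.504  0.079 -0.86 ] x [ 0.25  -0.967  0.058]
t 3.95 pos [ 0.5715 -0.0984  0.1234] rpy [-2.609 -0.058 -1.318] togo(tool) [-0.013   0.0152  0.0133]
tool z [ 0.504  0.079 -0.86 ] x [ 0.25  -0.967  0.058]
t 4.0 pos [ 0.5712 -0.0983  0.1232] rpy [-2.609 -0.058 -1.318] togo(tool) [-0.0128  0.0149  0.0133]
tool z [ 0.504  0.079 -0.86 ] x [ 0.25  -0.967  0.058]
```

View pics/w4.png

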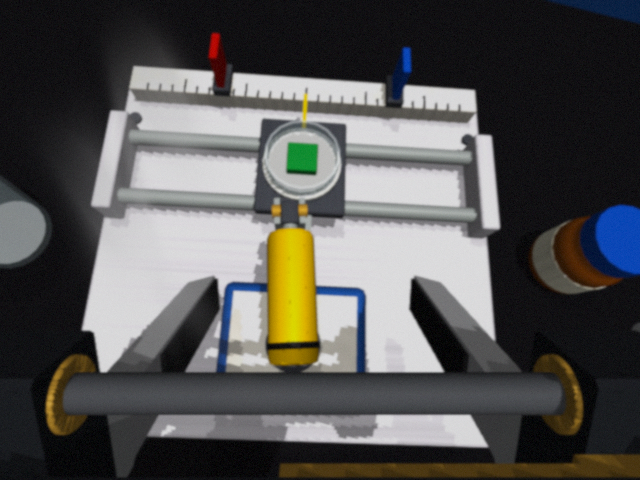

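View pics/s4.png

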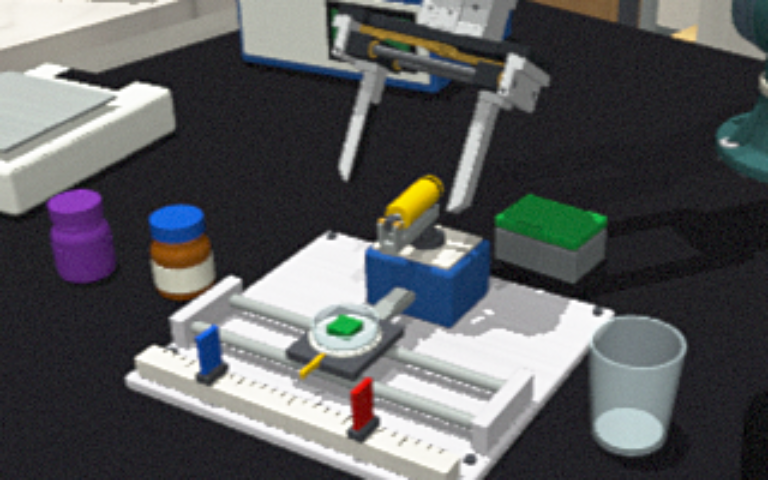

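Emit:
jog_arm(
  series=[
    {"x": -0.013, "y": 0.006, "z": 0, "rx": 0, "ry": -3.8, "rz": -1.8},
    {"x": 0, "y": 0.006, "z": 0.008, "rx": 0, "ry": 0, "rz": 0},
    {"x": 0, "y": 0, "z": 0, "rx": 0, "ry": 0, "rz": 0},
  ],
  claw=1.0,
)

```text
time: 4.25
tool_pos: [0.5642, -0.0892, 0.1142]
ee_rot: [-2.606, -0.022, -1.256]
wrist_force: [0.3, 0.1, 0.6]
width: 0.0941
```

Run:
```python
from h import *
from bench import cams
cams.snapshot("wrist")
togo([.5624,-.0885,.1035])
```

```text
t 4.3 pos [ 0.5651 -0.0894  0.1156] rpy [-2.604 -0.023 -1.257] togo(tool) [-0.002   0.0082  0.0092]
tool z [ 0.493  0.14  -0.859] x [ 0.309 -0.951  0.023]
```

Emit:
jog_arm(
  series=[
    {"x": -0.002, "y": 0.008, "z": 0.009, "rx": 0, "ry": -1.5, "rz": 1.5},
    {"x": 0, "y": 0, "z": 0, "rx": 0, "ry": 0, "rz": 0},
  ],
  claw=1.0,
)

```text
time: 4.47
tool_pos: [0.5633, -0.0892, 0.1052]
ee_rot: [-2.602, 0.011, -1.268]
wrist_force: [-0.7, 0.5, -0.1]
width: 0.0944
```

Run:
```python
from h import *
from bench import cams
p=cams.snapshot("scene"); cv2.imwrite("pics/s5.png",cv2.resize(p["img"][120:320,120:440,::-1],None,fx=2.4,fy=2.4))
p=cams.snapshot("wrist"); cv2.imwrite("pics/w5.png",p["img"][:,:,::-1])
togo([.5624,-.0885,.1035])
```

```text
t 4.57 pos [ 0.5649 -0.0895  0.1079] rpy [-2.598  0.007 -1.267] togo(tool) [-0.0017  0.0041  0.0027]
tool z [ 0.492  0.16  -0.856] x [ 0.299 -0.954 -0.007]
```

View pics/s5.png

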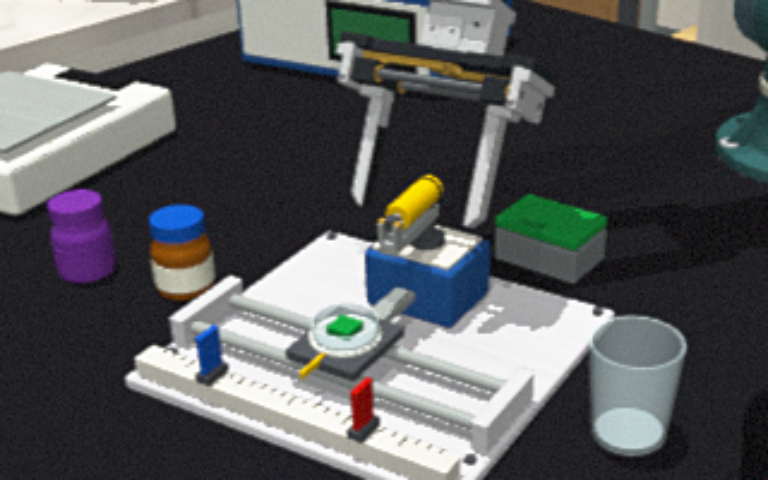

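View pics/w5.png

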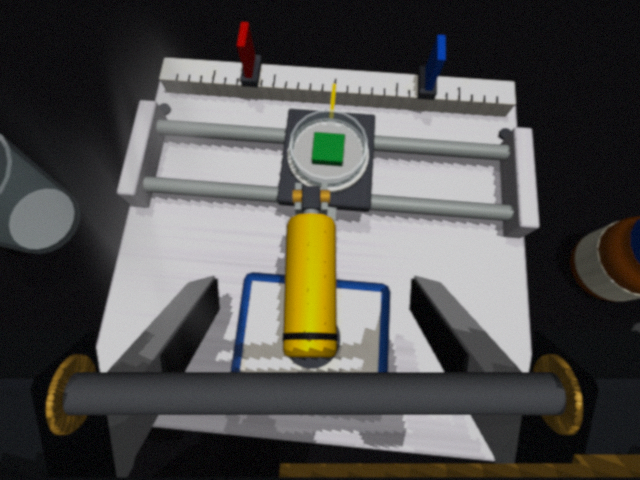

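```bash
python3 -c "
from h import *
q=lambda p:((proj(CAM['scene'],p)-[120,120])*2.4).round(0)
print(q([.5649,-.0895,.1079]),q([.539,-.0968,.12]),q([.606,-.0757,.12]))"
```

```text
[413. 212.] [428. 187.] [391. 222.]
```

Emit:
jog_arm(
  series=[
    {"x": -0.001, "y": 0.004, "z": 0.005, "rx": 0, "ry": 0, "rz": 0},
    {"x": 0, "y": 0, "z": 0, "rx": 0, "ry": 0, "rz": 0},
  ],
  claw=1.0,
)

```text
time: 4.73
tool_pos: [0.5647, -0.0889, 0.1028]
ee_rot: [-2.596, 0.004, -1.267]
wrist_force: [-0.3, -0.2, -0.4]
width: 0.094
```

Emit:
jog_arm(
  series=[
    {"x": 0, "y": 0, "z": 0, "rx": 0, "ry": 0, "rz": 0},
    {"x": 0, "y": 0, "z": 0, "rx": 0, "ry": 0, "rz": 0},
    {"x": 0, "y": 0, "z": 0, "rx": 0, "ry": 0, "rz": 0},
    {"x": 0, "y": 0, "z": 0, "rx": 0, "ry": 0, "rz": 0},
    {"x": 0, "y": 0, "z": 0, "rx": 0, "ry": 0, "rz": 0},
    {"x": 0, "y": 0, "z": 0, "rx": 0, "ry": 0, "rz": 0},
    {"x": 0, "y": 0, "z": 0, "rx": 0, "ry": 0, "rz": 0},
    {"x": 0, "y": 0, "z": 0, "rx": 0, "ry": 0, "rz": 0},
  ],
  claw=0.0,
)

```text
time: 5.4
tool_pos: [0.5654, -0.0886, 0.1044]
ee_rot: [-2.594, 0.001, -1.267]
wrist_force: [-0.1, -0.6, -0.3]
width: 0.0444
```

Run:
```python
from h import *
from bench import cams,robot
p=cams.snapshot("scene"); cv2.imwrite("pics/s6.png",cv2.resize(p["img"][120:320,120:440,::-1],None,fx=2.4,fy=2.4))
togo([.5624,-.0885,.1035]); o=robot.get_obs(); print(o["width"],o["wrist_force"])
```

```text
t 5.45 pos [ 0.5654 -0.0886  0.1044] rpy [-2.594e+00  1.000e-03 -1.267e+00] togo(tool) [-0.001   0.0029 -0.0007]
tool z [ 0.496  0.157 -0.854] x [ 0.299 -0.954 -0.001]
0.04008277424427301 [0.17679989 0.2199229  0.04149393]
```

View pics/s6.png

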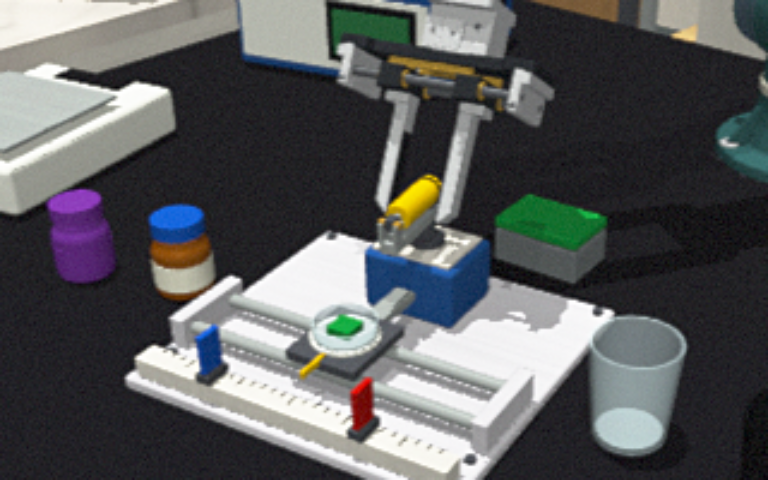

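Emit:
jog_arm(
  series=[
    {"x": 0, "y": 0, "z": 0, "rx": 0, "ry": 0, "rz": 0},
    {"x": 0, "y": 0, "z": 0, "rx": 0, "ry": 0, "rz": 0},
    {"x": 0, "y": 0, "z": 0, "rx": 0, "ry": 0, "rz": 0},
    {"x": 0, "y": 0, "z": 0, "rx": 0, "ry": 0, "rz": 0},
    {"x": 0, "y": 0, "z": 0, "rx": 0, "ry": 0, "rz": 0},
  ],
  claw=0.0,
)

```text
time: 5.87
tool_pos: [0.565, -0.0877, 0.1041]
ee_rot: [-2.595, 0.004, -1.266]
wrist_force: [-0.4, 0.5, 0.4]
width: 0.0234
```

Emit:
jog_arm(
  series=[
    {"x": 0, "y": -0.001, "z": -0.004, "rx": -5, "ry": 0, "rz": 0},
    {"x": 0, "y": -0.001, "z": -0.004, "rx": -5, "ry": 0, "rz": 0},
    {"x": 0, "y": -0.001, "z": -0.004, "rx": -5, "ry": 0, "rz": 0},
  ],
  claw=0.0,
)

```text
time: 6.12
tool_pos: [0.5607, -0.0889, 0.1148]
ee_rot: [-2.861, 0.006, -1.275]
wrist_force: [1.7, 3.4, -1.6]
width: 0.0232
```

Run:
```python
from h import *
from bench import cams,robot
togo([.606,-.0757,.12]); o=robot.get_obs(); print(o["width"],o["wrist_force"],o["wrist_torque"])
```

```text
t 6.12 pos [ 0.5607 -0.0889  0.1148] rpy [-2.861  0.006 -1.275] togo(tool) [ 0.0006 -0.0468  0.0081]
tool z [ 0.263  0.086 -0.961] x [ 0.292 -0.956 -0.006]
0.0231887156705203 [ 1.74329875  3.38181812 -1.59215433] [ 0.50934896 -0.16801509  0.2095921 ]
```

Emit:
jog_arm(
  series=[
    {"x": 0, "y": -0.001, "z": -0.004, "rx": -5, "ry": 0, "rz": 0},
    {"x": 0, "y": -0.0015, "z": -0.004, "rx": -5, "ry": 0, "rz": 0},
    {"x": 0, "y": -0.0015, "z": -0.004, "rx": -5, "ry": 0, "rz": 0},
    {"x": 0, "y": -0.0015, "z": -0.004, "rx": -5, "ry": 0, "rz": 0},
    {"x": 0, "y": -0.0015, "z": -0.004, "rx": -5, "ry": 0, "rz": 0},
  ],
  claw=0.0,
)

```text
time: 6.53
tool_pos: [0.5637, -0.0879, 0.1377]
ee_rot: [2.962, 0.003, -1.276]
wrist_force: [-2.7, -0.2, -0.8]
width: 0.0234
```

Run:
```python
from h import *
from bench import cams,robot
togo([.606,-.0757,.12]); o=robot.get_obs(); print(o["width"],o["wrist_force"],o["wrist_torque"])
p=cams.snapshot("scene"); cv2.imwrite("pics/s7.png",cv2.resize(p["img"][120:320,120:440,::-1],None,fx=2.4,fy=2.4))
```

```text
t 6.53 pos [ 0.5637 -0.0879  0.1377] rpy [ 2.962  0.003 -1.276] togo(tool) [ 0.0007 -0.0465  0.0095]
tool z [-0.172 -0.049 -0.984] x [ 0.29  -0.957 -0.003]
0.023404782808011625 [-2.68823491 -0.18770976 -0.79749381] [0.04828758 0.25470189 0.02351142]
```

View pics/s7.png

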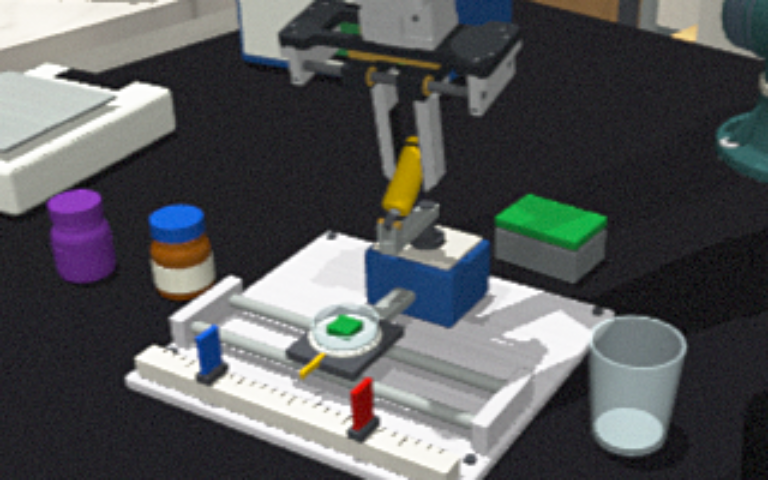

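Emit:
jog_arm(
  series=[
    {"x": 0, "y": -0.0013, "z": -0.004, "rx": -5, "ry": 0, "rz": 0},
    {"x": 0, "y": -0.0013, "z": -0.004, "rx": -5, "ry": 0, "rz": 0},
    {"x": 0, "y": -0.0013, "z": -0.004, "rx": -5, "ry": 0, "rz": 0},
    {"x": 0, "y": -0.0013, "z": -0.004, "rx": -5, "ry": 0, "rz": 0},
    {"x": 0, "y": -0.0013, "z": -0.004, "rx": -5, "ry": 0, "rz": 0},
  ],
  claw=0.0,
)

```text
time: 7.0
tool_pos: [0.5754, -0.0842, 0.1541]
ee_rot: [2.504, 0.005, -1.276]
wrist_force: [-2.2, -1.0, 0.2]
width: 0.0231
```

Run:
```python
from h import *
from bench import cams,robot
togo([.606,-.0757,.12]); o=robot.get_obs(); print(o["width"],o["wrist_force"],o["joint_positions"].round(2))
p=cams.snapshot("scene"); cv2.imwrite("pics/s8.png",cv2.resize(p["img"][120:320,120:440,::-1],None,fx=2.4,fy=2.4))
```

```text
t 7.0 pos [ 0.5754 -0.0842  0.1541] rpy [ 2.504  0.005 -1.276] togo(tool) [ 0.0009 -0.0458  0.0084]
tool z [-0.571 -0.169 -0.803] x [ 0.29  -0.957 -0.005]
0.0230750724892372 [-2.1759596  -1.04340751  0.19257089] [-0.1   0.64  0.88 -0.29  2.2   1.07]
```

View pics/s8.png

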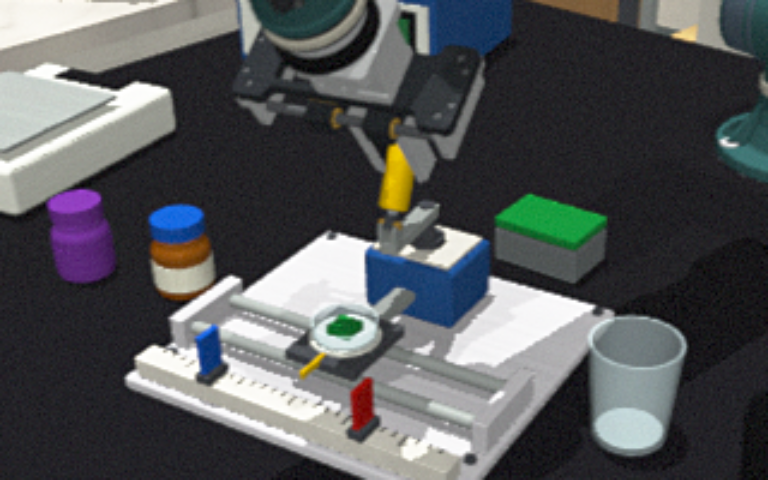

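Emit:
jog_arm(
  series=[
    {"x": 0, "y": -0.001, "z": -0.004, "rx": -5, "ry": 0, "rz": 0},
    {"x": 0, "y": -0.001, "z": -0.004, "rx": -5, "ry": 0, "rz": 0},
    {"x": 0, "y": -0.001, "z": -0.004, "rx": -5, "ry": 0, "rz": 0},
  ],
  claw=0.0,
)

```text
time: 7.3
tool_pos: [0.5847, -0.0814, 0.1581]
ee_rot: [2.222, 0.007, -1.276]
wrist_force: [-0.2, -1.7, 2.0]
width: 0.0232
```

Run:
```python
from h import *
from bench import cams,robot
togo([.606,-.0757,.12]); o=robot.get_obs(); print(o["width"],o["wrist_force"],o["joint_positions"].round(2))
```

```text
t 7.3 pos [ 0.5847 -0.0814  0.1581] rpy [ 2.222  0.007 -1.276] togo(tool) [ 0.001  -0.0436  0.0056]
tool z [-0.762 -0.227 -0.606] x [ 0.29  -0.957 -0.007]
0.02321843897177753 [-0.15770552 -1.66178826  2.04423452] [-0.07  0.88  0.63 -0.46  2.47  0.97]
```

Emit:
jog_arm(
  series=[
    {"x": 0, "y": 0, "z": 0, "rx": 0, "ry": 0, "rz": 0},
    {"x": 0, "y": 0, "z": 0, "rx": 0, "ry": 0, "rz": 0},
    {"x": 0, "y": 0, "z": 0, "rx": 0, "ry": 0, "rz": 0},
    {"x": 0, "y": 0, "z": 0, "rx": 0, "ry": 0, "rz": 0},
    {"x": 0, "y": 0.016, "z": -0.012, "rx": 0, "ry": 0, "rz": 0},
    {"x": 0, "y": 0.016, "z": -0.012, "rx": 0, "ry": 0, "rz": 0},
    {"x": 0, "y": 0.016, "z": -0.012, "rx": 0, "ry": 0, "rz": 0},
    {"x": 0, "y": 0.016, "z": -0.012, "rx": 0, "ry": 0, "rz": 0},
  ],
  claw=0.6,
)

```text
time: 7.97
tool_pos: [0.583, -0.0849, 0.2315]
ee_rot: [2.219, 0.014, -1.272]
wrist_force: [0.4, -0.4, 0.6]
width: 0.0563
```

Run:
```python
from h import *
from bench import cams,robot
p=cams.snapshot("scene"); cv2.imwrite("pics/s9.png",cv2.resize(p["img"][120:320,120:440,::-1],None,fx=2.4,fy=2.4))
togo([.606,-.0757,.12]); o=robot.get_obs(); print(o["width"],o["wrist_force"],o["joint_positions"].round(2))
```

```text
t 8.02 pos [ 0.5834 -0.0849  0.2368] rpy [ 2.227  0.011 -1.273] togo(tool) [-0.001  -0.1074  0.052 ]
tool z [-0.759 -0.226 -0.61 ] x [ 0.293 -0.956 -0.011]
0.056183046694185605 [-0.0816745  -0.91424709  3.39097857] [-0.07  0.85  0.51 -0.56  2.58  0.84]
```

View pics/s9.png

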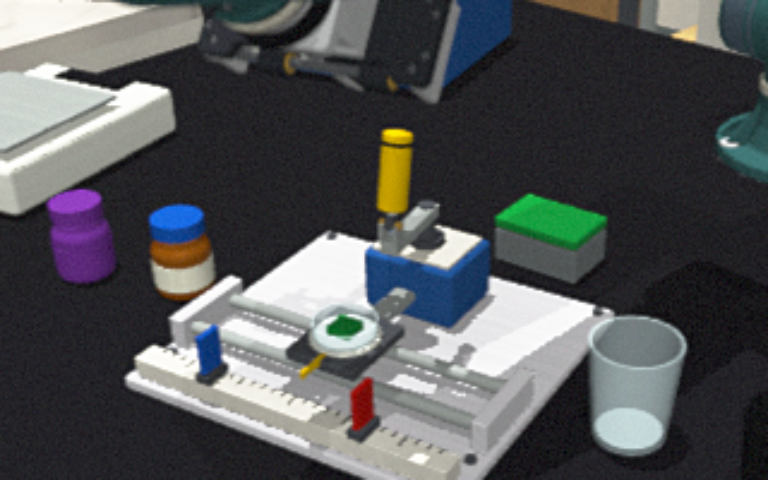

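Emit:
jog_arm(
  series=[
    {"x": 0, "y": 0, "z": 0, "rx": 6.5, "ry": 0, "rz": 0},
    {"x": 0, "y": 0, "z": 0, "rx": 6.5, "ry": 0, "rz": 0},
    {"x": 0, "y": 0, "z": 0, "rx": 6.5, "ry": 0, "rz": 0},
    {"x": 0, "y": 0, "z": 0, "rx": 6.5, "ry": 0, "rz": 0},
    {"x": 0, "y": 0, "z": 0, "rx": 6.5, "ry": 0, "rz": 0},
    {"x": 0, "y": 0, "z": 0, "rx": 6.5, "ry": 0, "rz": 0},
    {"x": 0, "y": 0, "z": 0, "rx": 6.5, "ry": 0, "rz": 0},
    {"x": 0, "y": 0, "z": 0, "rx": 6.5, "ry": 0, "rz": 0},
    {"x": 0, "y": 0, "z": 0, "rx": 0, "ry": 0, "rz": 0},
  ],
  claw=0.6,
)

```text
time: 8.77
tool_pos: [0.5826, -0.0826, 0.2407]
ee_rot: [-3.08, 0.005, -1.284]
wrist_force: [-0.6, -0.6, -0.1]
width: 0.0562
```

Run:
```python
from h import *
from bench import cams,robot
togo([.606,-.0757,.18]); o=robot.get_obs(); print(o["joint_positions"].round(2))
p=cams.snapshot("top"); cv2.imwrite("pics/t9.png",cv2.resize(p["img"][160:310,270:440,::-1],None,fx=4,fy=4,interpolation=cv2.INTER_CUBIC))
```

```text
t 8.77 pos [ 0.5826 -0.0826  0.2407] rpy [-3.08   0.005 -1.284] togo(tool) [ 0.0003 -0.0206  0.0621]
tool z [ 0.058  0.022 -0.998] x [ 0.283 -0.959 -0.005]
[-0.26  0.13  1.26  0.04  1.71  1.03]
```

View pics/t9.png

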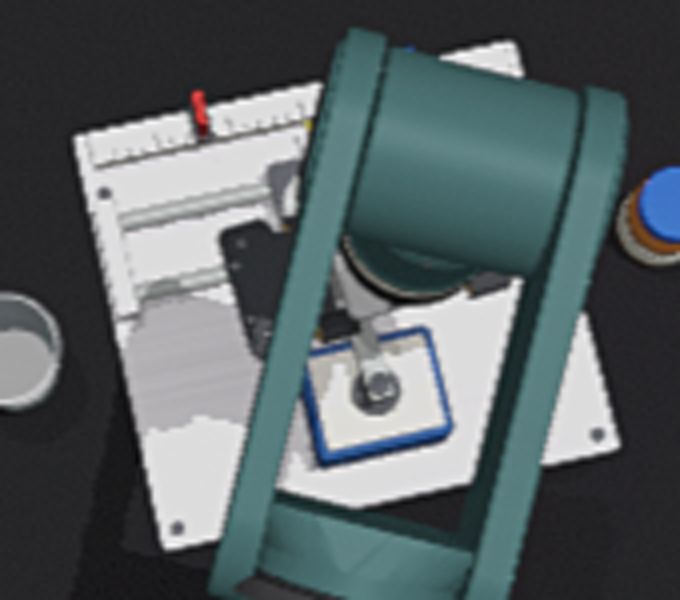

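Emit:
jog_arm(
  series=[
    {"x": 0, "y": -0.018, "z": 0.005, "rx": -3.4, "ry": 0, "rz": 0},
    {"x": 0, "y": 0, "z": 0.025, "rx": 0, "ry": 0, "rz": 0},
    {"x": 0, "y": 0, "z": 0.025, "rx": 0, "ry": 0, "rz": 0},
    {"x": 0, "y": 0, "z": 0.02, "rx": 0, "ry": 0, "rz": 0},
    {"x": 0, "y": 0, "z": 0, "rx": 0, "ry": 0, "rz": 0},
  ],
  claw=0.6,
)

```text
time: 9.23
tool_pos: [0.6067, -0.0772, 0.1703]
ee_rot: [-3.138, -0.002, -1.287]
wrist_force: [-0.6, -0.1, -0.2]
width: 0.0562
```

Run:
```python
from h import *
from bench import cams,robot
p=cams.snapshot("scene"); cv2.imwrite("pics/s10.png",cv2.resize(p["img"][80:320,120:440,::-1],None,fx=2.4,fy=2.4))
p=cams.snapshot("wrist"); cv2.imwrite("pics/w10.png",p["img"][:,:,::-1])
togo([.606,-.0757,.16]); print(robot.get_obs()["wrist_force"])
T=CAM["top"];print(atz(T,(270+(378+.5)/4-.5,160+(388+.5)/4-.5),.106))
```

```text
t 9.33 pos [ 0.6082 -0.0776  0.1746] rpy [-3.132 -0.005 -1.287] togo(tool) [-0.0025  0.0018  0.0146]
tool z [ 0.01  -0.002 -1.   ] x [ 0.28  -0.96   0.005]
[ 1.20554913  0.47663357 -0.09395144]
[ 0.54122441 -0.09385243  0.106     ]
```

View pics/s10.png

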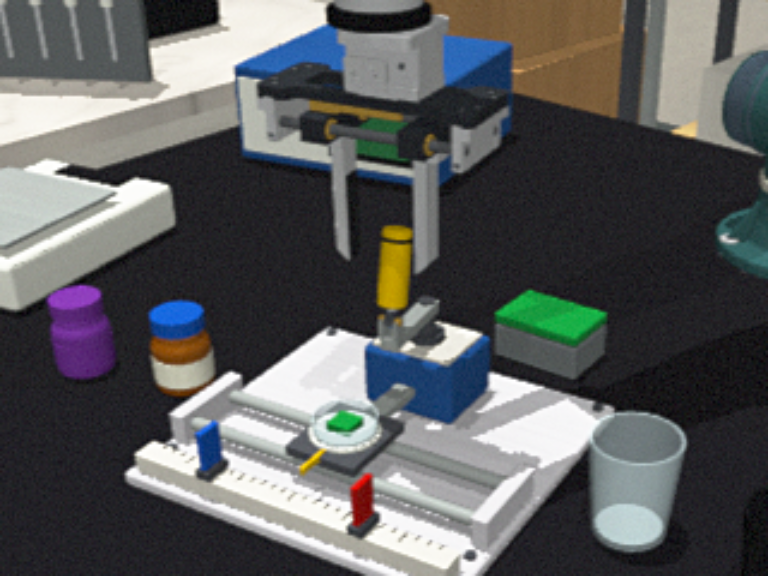

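View pics/w10.png

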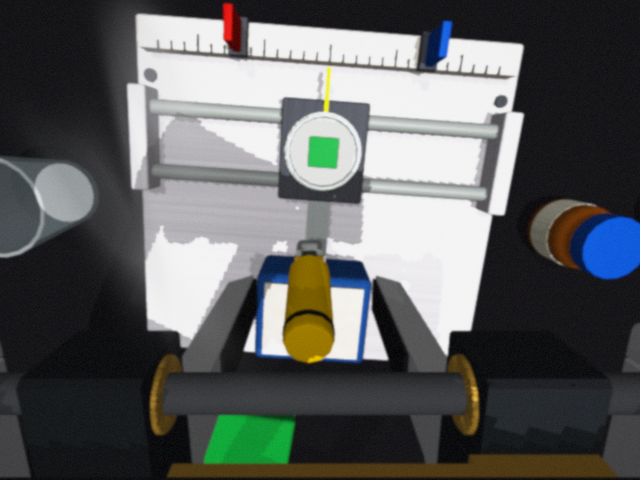

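Emit:
jog_arm(
  series=[
    {"x": -0.002, "y": 0.001, "z": 0.014, "rx": 0, "ry": 0, "rz": 0},
    {"x": 0, "y": 0, "z": 0.002, "rx": 0, "ry": 0, "rz": 0},
    {"x": 0, "y": 0, "z": 0, "rx": 0, "ry": 0, "rz": 0},
    {"x": 0, "y": 0, "z": 0, "rx": 0, "ry": 0, "rz": 0},
    {"x": 0, "y": 0, "z": 0, "rx": 0, "ry": 0, "rz": 0},
    {"x": 0, "y": 0, "z": 0, "rx": 0, "ry": 0, "rz": 0},
    {"x": 0, "y": 0, "z": 0, "rx": 0, "ry": 0, "rz": 0},
  ],
  claw=0.0,
)

```text
time: 9.92
tool_pos: [0.614, -0.0765, 0.1711]
ee_rot: [-3.116, -0.013, -1.286]
wrist_force: [1.3, 0.2, -0.2]
width: 0.0133
```

Run:
```python
from h import *
from bench import cams,robot
p=cams.snapshot("scene"); cv2.imwrite("pics/s11.png",cv2.resize(p["img"][80:320,120:440,::-1],None,fx=2.4,fy=2.4))
togo([.606,-.0757,.16]); print(robot.get_obs()["wrist_force"],robot.get_obs()["wrist_torque"],robot.get_obs()["width"])
```

```text
t 9.97 pos [ 0.6141 -0.0765  0.1713] rpy [-3.116 -0.014 -1.286] togo(tool) [-0.0032  0.0079  0.011 ]
tool z [ 0.028 -0.006 -1.   ] x [ 0.281 -0.96   0.014]
[0.67625016 0.12107182 0.79172018] [0.01409404 0.01071686 0.00149698] 0.00911642190237207
```

View pics/s11.png

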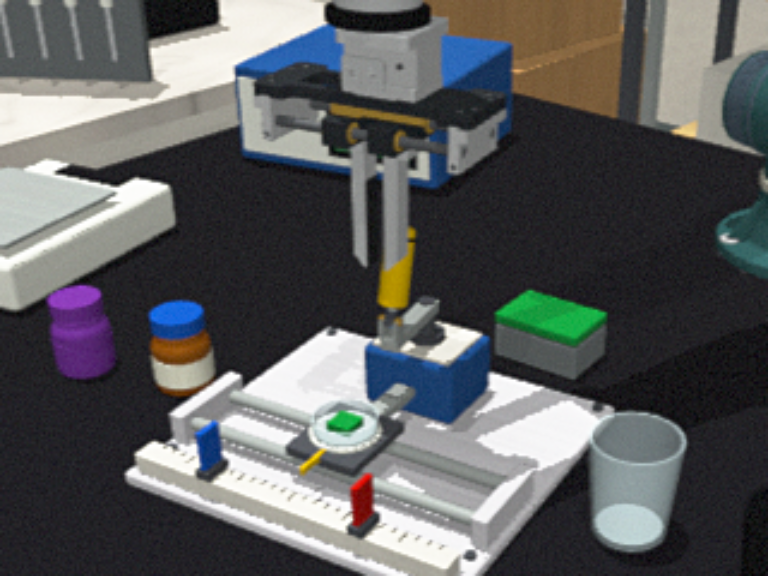

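Run:
```python
from h import *
S=CAM["scene"]
for z in (.18,.19,.195): print(atz(S,(120+413/2.4,80+236/2.4),z))
print(((proj(S,[.606,-.0757,.196])-[120,80])*2.4))
```

```text
[ 0.57367325 -0.07964301  0.18      ]
[ 0.58996907 -0.06381275  0.19      ]
[ 0.59811699 -0.05589762  0.195     ]
[387.56438477 231.01700805]
```

Emit:
jog_arm(
  series=[
    {"x": 0, "y": 0, "z": 0.001, "rx": 0, "ry": 0, "rz": 0},
    {"x": 0, "y": 0, "z": 0.001, "rx": 0, "ry": 0, "rz": 0},
    {"x": 0, "y": 0, "z": 0.001, "rx": 0, "ry": 0, "rz": 0},
    {"x": 0, "y": 0, "z": 0.001, "rx": 0, "ry": 0, "rz": 0},
    {"x": 0, "y": 0, "z": 0.001, "rx": 0, "ry": 0, "rz": 0},
    {"x": 0, "y": 0, "z": 0.001, "rx": 0, "ry": 0, "rz": 0},
  ],
  claw=0.55,
)

```text
time: 10.47
tool_pos: [0.6142, -0.0772, 0.1656]
ee_rot: [-3.116, -0.015, -1.287]
wrist_force: [-0.1, -0.4, -0.6]
width: 0.0455
```

Run:
```python
from h import *
from bench import cams,robot
togo([.587,-.082,.165]);print(robot.get_obs()["width"])
```

```text
t 10.47 pos [ 0.6142 -0.0772  0.1656] rpy [-3.116 -0.015 -1.287] togo(tool) [-0.003   0.0274 -0.0002]
tool z [ 0.029 -0.007 -1.   ] x [ 0.28  -0.96   0.015]
0.045461343505176374
```

Emit:
jog_arm(
  series=[
    {"x": -0.001, "y": 0.013, "z": 0, "rx": -1.4, "ry": -0.8, "rz": 0},
    {"x": -0.001, "y": 0.012, "z": 0, "rx": 0, "ry": 0, "rz": 0},
    {"x": 0, "y": 0, "z": 0, "rx": 0, "ry": 0, "rz": 0},
    {"x": 0, "y": 0, "z": 0, "rx": 0, "ry": 0, "rz": 0},
  ],
  claw=0.55,
)

```text
time: 10.8
tool_pos: [0.5887, -0.0822, 0.1636]
ee_rot: [3.141, 0.001, -1.287]
wrist_force: [-0.3, 0.0, -0.5]
width: 0.0518
```

Run:
```python
from h import *
from bench import cams,robot
p=cams.snapshot("scene"); cv2.imwrite("pics/s12.png",cv2.resize(p["img"][140:240,200:340,::-1],None,fx=5,fy=5))
p=cams.snapshot("wrist"); cv2.imwrite("pics/w12.png",p["img"][:,:,::-1])
togo([.587,-.082,.165]);print(robot.get_obs()["width"])
```

```text
t 10.9 pos [ 0.5889 -0.0821  0.1637] rpy [ 3.141e+00  1.000e-03 -1.286e+00] togo(tool) [-0.0006  0.0018 -0.0013]
tool z [-0.001  0.    -1.   ] x [ 0.281 -0.96  -0.001]
0.051678203827502336
```

View pics/s12.png

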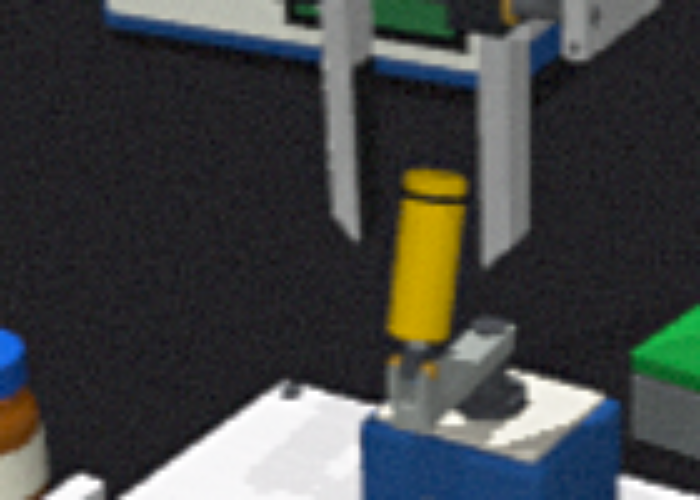

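View pics/w12.png

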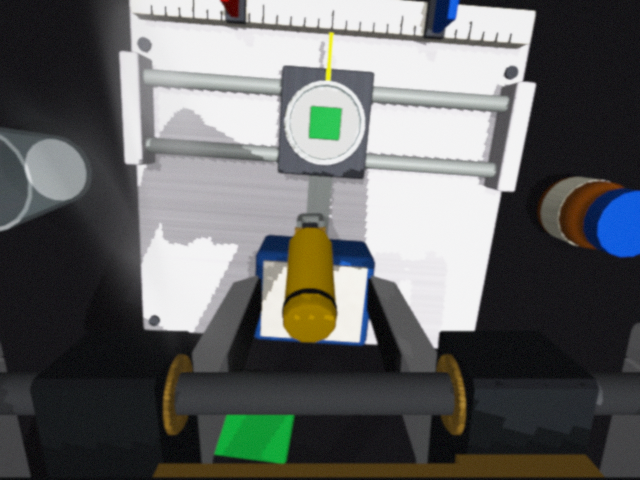

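Run:
```python
from h import *
S=CAM["scene"];u=np.array([.959,.282,0]);pin=np.array([.606,-.0757,.12])
q=lambda p:((proj(S,p)-[200,140])*5).round(0)
for f in (60,65,70,75,80,85,90):
    a=np.radians(f);g=-np.cos(a)*u+np.sin(a)*np.array([0,0,1]); print(f,q(pin+.014*g),q(pin+.076*g),(pin+.06*g).round(4))
print(q([.5889,-.0821,.1827]),q([.5889,-.0821,.1637]))
```

```text
60 [421. 326.] [455. 170.] [ 0.5772 -0.0842  0.172 ]
65 [420. 326.] [448. 168.] [ 0.5817 -0.0829  0.1744]
70 [418. 326.] [440. 168.] [ 0.5863 -0.0815  0.1764]
75 [417. 327.] [432. 169.] [ 0.5911 -0.0801  0.178 ]
80 [416. 327.] [424. 171.] [ 0.596  -0.0786  0.1791]
85 [414. 328.] [416. 176.] [ 0.601  -0.0772  0.1798]
90 [413. 329.] [407. 181.] [ 0.606  -0.0757  0.18  ]
[428. 196.] [430. 241.]
```

Emit:
jog_arm(
  series=[
    {"x": 0, "y": 0, "z": 0.005, "rx": 0, "ry": 0, "rz": 0},
    {"x": 0, "y": 0, "z": 0, "rx": 0, "ry": 0, "rz": 0},
    {"x": 0, "y": 0, "z": 0, "rx": 0, "ry": 0, "rz": 0},
    {"x": 0, "y": 0, "z": 0, "rx": 0, "ry": 0, "rz": 0},
    {"x": 0, "y": 0, "z": 0, "rx": 0, "ry": 0, "rz": 0},
    {"x": 0, "y": 0, "z": 0, "rx": 0, "ry": 0, "rz": 0},
  ],
  claw=0.0,
)

```text
time: 11.4
tool_pos: [0.59, -0.081, 0.1579]
ee_rot: [3.141, 0.002, -1.285]
wrist_force: [-0.4, -0.5, 0.3]
width: 0.0239
```

Run:
```python
from h import *
from bench import cams,robot
togo([.606,-.0757,.16]);print(robot.get_obs()["width"])
```

```text
t 11.4 pos [ 0.59   -0.081   0.1579] rpy [ 3.141e+00  2.000e-03 -1.285e+00] togo(tool) [-0.0006 -0.0169 -0.0021]
tool z [-0.001  0.002 -1.   ] x [ 0.282 -0.959 -0.002]
0.023858539213547674
```

Emit:
jog_arm(
  series=[
    {"x": 0, "y": -0.006, "z": -0.001, "rx": 0, "ry": 0, "rz": 0},
    {"x": 0, "y": -0.006, "z": -0.0005, "rx": 0, "ry": 0, "rz": 0},
    {"x": 0, "y": -0.006, "z": 0, "rx": 0, "ry": 0, "rz": 0},
  ],
  claw=0.0,
)

```text
time: 11.65
tool_pos: [0.5968, -0.079, 0.159]
ee_rot: [3.113, 0.003, -1.288]
wrist_force: [-9.0, -2.1, 5.8]
width: 0.0237
```

Run:
```python
from h import *
from bench import cams,robot
p=cams.snapshot("scene"); cv2.imwrite("pics/s13.png",cv2.resize(p["img"][140:240,200:340,::-1],None,fx=5,fy=5))
togo([.606,-.0757,.16]);print(robot.get_obs()["width"],robot.get_obs()["wrist_force"],robot.get_obs()["wrist_torque"])
```

```text
t 11.7 pos [ 0.5976 -0.0788  0.1591] rpy [ 3.114e+00  3.000e-03 -1.288e+00] togo(tool) [-0.0006 -0.0089 -0.0011]
tool z [-0.028 -0.005 -1.   ] x [ 0.279 -0.96  -0.003]
0.023063707530973348 [-9.35597618 -1.74399216  5.11986655] [-0.4378136   2.1018286  -0.04085562]
```

View pics/s13.png

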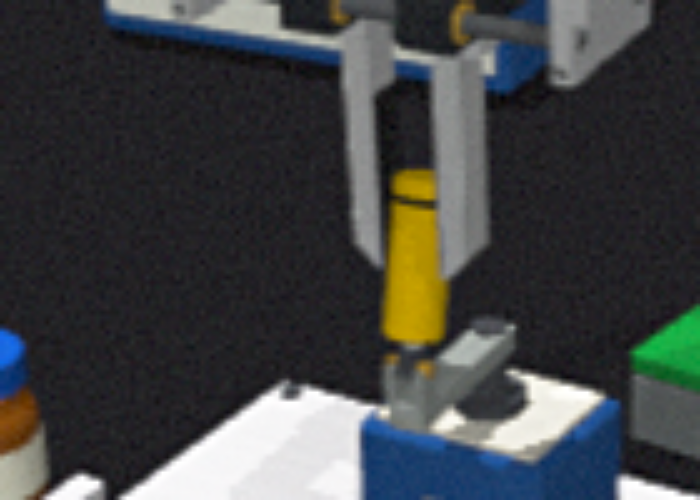

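Emit:
jog_arm(
  series=[
    {"x": 0, "y": -0.007, "z": 0, "rx": -1, "ry": 0, "rz": 0},
    {"x": 0, "y": -0.007, "z": 0, "rx": -1, "ry": 0, "rz": 0},
    {"x": 0, "y": -0.006, "z": 0, "rx": -1, "ry": 0, "rz": 0},
  ],
  claw=0.0,
)

```text
time: 11.95
tool_pos: [0.6056, -0.0765, 0.1599]
ee_rot: [3.032, 0.005, -1.293]
wrist_force: [-8.9, -1.6, 4.0]
width: 0.0237
```

Run:
```python
from h import *
from bench import cams,robot
p=cams.snapshot("scene"); cv2.imwrite("pics/s14.png",cv2.resize(p["img"][140:240,200:340,::-1],None,fx=5,fy=5))
togo([.606,-.0757,.16]);print(robot.get_obs()["width"],robot.get_obs()["wrist_force"],robot.get_obs()["wrist_torque"])
```

```text
t 12.0 pos [ 0.6069 -0.0762  0.1598] rpy [ 3.033  0.004 -1.293] togo(tool) [-0.0007  0.0008 -0.0001]
tool z [-0.105 -0.026 -0.994] x [ 0.274 -0.962 -0.004]
0.02371777059030044 [-8.17923616 -1.1124518   5.15410916] [-0.34352097  1.8209033   0.01029267]
```

View pics/s14.png

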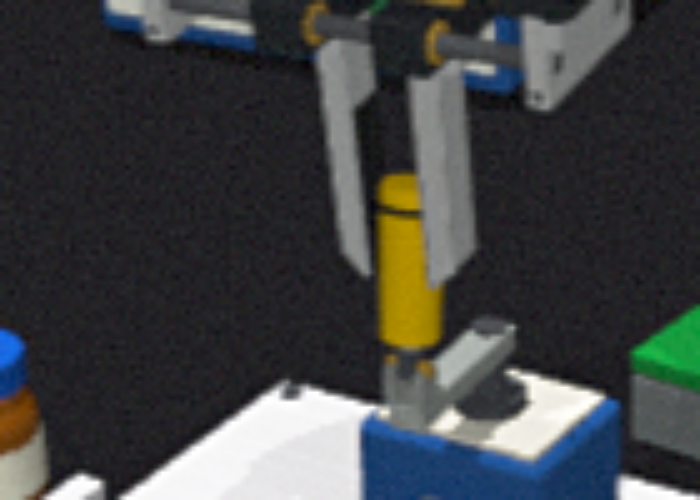

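Emit:
jog_arm(
  series=[
    {"x": 0, "y": -0.005, "z": 0, "rx": 0, "ry": 0, "rz": 0},
    {"x": 0, "y": -0.005, "z": 0, "rx": 0, "ry": 0, "rz": 0},
  ],
  claw=0.0,
)

```text
time: 12.17
tool_pos: [0.6104, -0.0752, 0.1597]
ee_rot: [3.015, 0.005, -1.295]
wrist_force: [-8.4, -1.4, 4.7]
width: 0.0235
```

Run:
```python
from h import *
from bench import cams,robot
togo([.606,-.0757,.16]);print(robot.get_obs()["width"],robot.get_obs()["wrist_force"],robot.get_obs()["wrist_torque"])
```

```text
t 12.17 pos [ 0.6104 -0.0752  0.1597] rpy [ 3.015  0.005 -1.295] togo(tool) [-0.0007  0.0044  0.0002]
tool z [-0.123 -0.029 -0.992] x [ 0.272 -0.962 -0.005]
0.02345948177341124 [-8.43044689 -1.37782513  4.67736122] [-0.46866842  1.97138128  0.05230144]
```

Emit:
jog_arm(
  series=[
    {"x": 0, "y": -0.006, "z": 0, "rx": 0, "ry": 0, "rz": 0},
    {"x": 0, "y": -0.006, "z": 0, "rx": 0, "ry": 0, "rz": 0},
  ],
  claw=0.0,
)

```text
time: 12.33
tool_pos: [0.6122, -0.0748, 0.1593]
ee_rot: [2.989, 0.007, -1.3]
wrist_force: [-16.7, -3.3, 6.6]
width: 0.0238
```

Run:
```python
from h import *
from bench import cams,robot
p=cams.snapshot("scene"); cv2.imwrite("pics/s15.png",cv2.resize(p["img"][140:240,200:340,::-1],None,fx=5,fy=5))
togo([.606,-.0757,.16]);print(robot.get_obs()["width"],robot.get_obs()["wrist_force"],robot.get_obs()["wrist_torque"])
```

```text
t 12.38 pos [ 0.6122 -0.0748  0.1593] rpy [ 2.987  0.007 -1.3  ] togo(tool) [-0.0008  0.0063  0.0003]
tool z [-0.15  -0.035 -0.988] x [ 0.267 -0.964 -0.007]
0.023287559852804646 [-15.24099297  -2.83441684   7.71293733] [-0.63116711  3.10462014 -0.03820096]
```

View pics/s15.png

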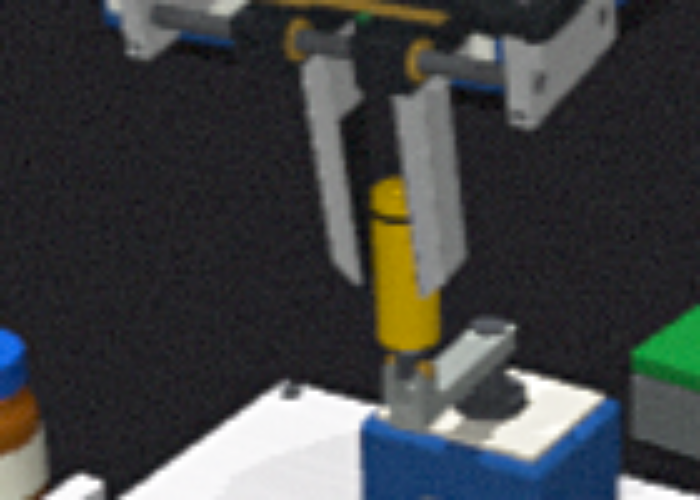

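Emit:
jog_arm(
  series=[
    {"x": 0, "y": 0, "z": 0, "rx": 0, "ry": 0, "rz": 0},
    {"x": 0, "y": 0, "z": 0, "rx": 0, "ry": 0, "rz": 0},
    {"x": 0, "y": 0, "z": 0, "rx": 0, "ry": 0, "rz": 0},
    {"x": 0, "y": 0, "z": 0, "rx": 4, "ry": 0, "rz": 0},
    {"x": 0, "y": 0, "z": 0, "rx": 4, "ry": 0, "rz": 0},
    {"x": 0, "y": 0, "z": 0, "rx": 0.7, "ry": 0, "rz": 0},
    {"x": 0, "y": 0, "z": 0, "rx": 0, "ry": 0, "rz": 0},
  ],
  claw=0.5,
)

```text
time: 12.97
tool_pos: [0.6146, -0.0748, 0.1576]
ee_rot: [-3.138, 0.006, -1.3]
wrist_force: [-0.2, 0.0, 0.4]
width: 0.0471
```

Run:
```python
from h import *
from bench import cams,robot
p=cams.snapshot("scene"); cv2.imwrite("pics/s16.png",cv2.resize(p["img"][140:240,200:340,::-1],None,fx=5,fy=5))
togo([.606,-.0757,.16]);print(robot.get_obs()["width"],robot.get_obs()["wrist_force"],robot.get_obs()["wrist_torque"])
```

```text
t 13.02 pos [ 0.6147 -0.0748  0.1577] rpy [-3.139  0.006 -1.3  ] togo(tool) [-0.0015  0.0086 -0.0023]
tool z [ 0.001  0.006 -1.   ] x [ 0.268 -0.963 -0.006]
0.04711089752551349 [-0.14746419  0.5732104   0.52969385] [0.0339051  0.01698085 0.01031517]
```

View pics/s16.png

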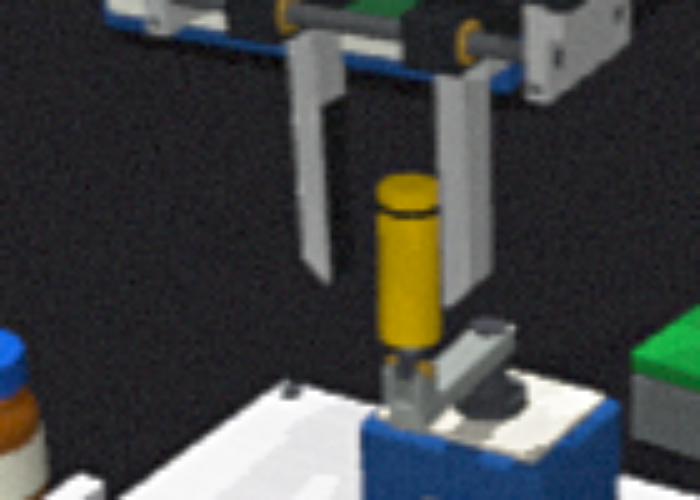

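Emit:
jog_arm(
  series=[
    {"x": -0.001, "y": 0.007, "z": -0.001, "rx": 0, "ry": 0, "rz": 0},
    {"x": 0, "y": 0, "z": 0, "rx": 0, "ry": 0, "rz": 0},
    {"x": 0, "y": 0, "z": 0, "rx": 0, "ry": 0, "rz": 0},
  ],
  claw=0.5,
)

```text
time: 13.27
tool_pos: [0.6083, -0.0755, 0.1588]
ee_rot: [-3.14, 0.005, -1.299]
wrist_force: [0.5, 0.5, 1.1]
width: 0.0471
```

Emit:
jog_arm(
  series=[
    {"x": 0, "y": 0, "z": 0, "rx": 0, "ry": 0, "rz": 0},
    {"x": 0, "y": 0, "z": 0, "rx": 0, "ry": 0, "rz": 0},
    {"x": 0, "y": 0, "z": 0, "rx": 0, "ry": 0, "rz": 0},
    {"x": 0, "y": 0, "z": 0, "rx": 0, "ry": 0, "rz": 0},
    {"x": 0, "y": 0, "z": 0, "rx": 0, "ry": 0, "rz": 0},
  ],
  claw=0.0,
)

```text
time: 13.68
tool_pos: [0.6094, -0.0753, 0.1585]
ee_rot: [-3.141, 0.005, -1.298]
wrist_force: [-0.5, -0.2, -0.1]
width: 0.0232
```

Run:
```python
from h import *
from bench import cams,robot
p=cams.snapshot("scene"); cv2.imwrite("pics/s17.png",cv2.resize(p["img"][140:240,200:340,::-1],None,fx=5,fy=5))
p=cams.snapshot("wrist"); cv2.imwrite("pics/w17.png",p["img"][:,:,::-1])
togo([.606,-.0757,.16]);print(robot.get_obs()["width"],robot.get_obs()["wrist_force"],robot.get_obs()["wrist_torque"])
```

```text
t 13.78 pos [ 0.6094 -0.0753  0.1585] rpy [-3.141  0.005 -1.298] togo(tool) [-0.0005  0.0033 -0.0015]
tool z [-0.001  0.005 -1.   ] x [ 0.269 -0.963 -0.005]
0.02366634812277233 [-0.54141245 -0.19386408 -0.57302182] [-0.0875692  -0.00489638 -0.01198161]
```

View pics/s17.png

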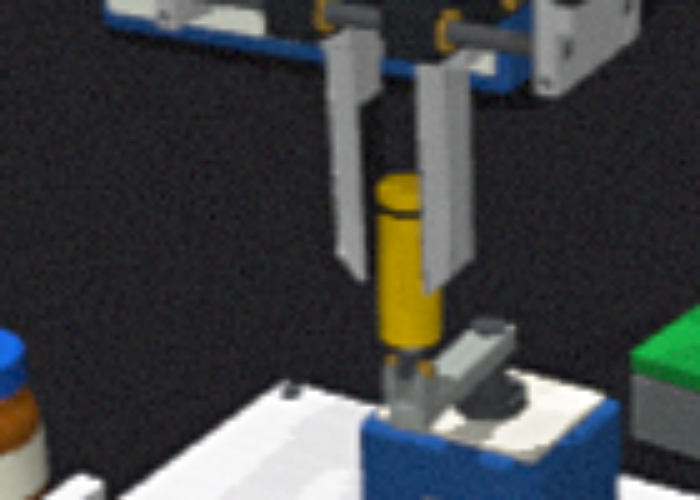

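View pics/w17.png

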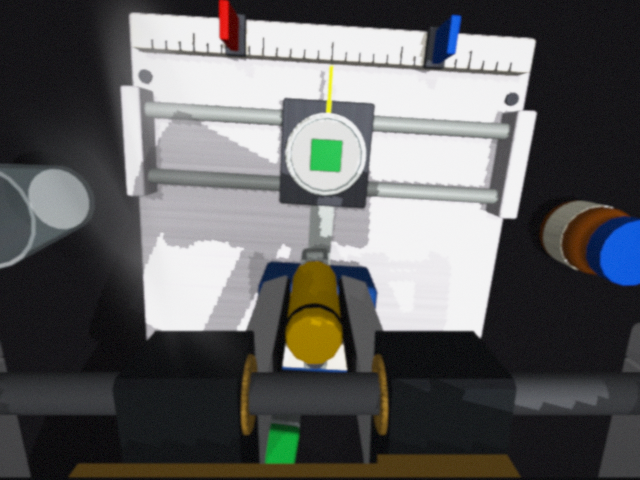

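```bash
cat >> h.py <<'E'
C=np.array([.5461,-.0939])
def rows(step=10,n=9,C=C,z=.1585):
    t,p,e,R=tool(); M=R.as_matrix(); d=p[:2]-C
    r=np.hypot(*d);th=np.degrees(np.arctan2(d[1],d[0]));print("t",round(t,2),"r",r.round(4),"theta",th.round(1),"z",p[2].round(4),"yaw,tilt",e[2].round(3),(M[:2,2]).round(3))
    cur=np.array(p)
    for i in range(1,n+1):
        a=np.radians(th+step*i); q=np.array([*(C+.066*np.array([np.cos(a),np.sin(a)])),z])
        print('{"x": %.4f, "y": %.4f, "z": %.4f, "rx": 0, "ry": 0, "rz": 0},'%tuple(M.T@(q-cur)),end=" "); cur=q
    print()
E
python3 -c "
from h import *
rows(10,8)"
```

```text
t 13.78 r 0.0659 theta 16.4 z 0.1585 yaw,tilt -1.298 [-0.001  0.005]
{"x": -0.0114, "y": 0.0011, "z": 0.0000, "rx": 0, "ry": 0, "rz": 0}, {"x": -0.0111, "y": 0.0031, "z": 0.0001, "rx": 0, "ry": 0, "rz": 0}, {"x": -0.0104, "y": 0.0050, "z": 0.0000, "rx": 0, "ry": 0, "rz": 0}, {"x": -0.0093, "y": 0.0067, "z": 0.0000, "rx": 0, "ry": 0, "rz": 0}, {"x": -0.0080, "y": 0.0082, "z": 0.0000, "rx": 0, "ry": 0, "rz": 0}, {"x": -0.0065, "y": 0.0095, "z": 0.0000, "rx": 0, "ry": 0, "rz": 0}, {"x": -0.0047, "y": 0.0105, "z": 0.0000, "rx": 0, "ry": 0, "rz": 0}, {"x": -0.0028, "y": 0.0112, "z": 0.0000, "rx": 0, "ry": 0, "rz": 0},
```

Emit:
jog_arm(
  series=[
    {"x": -0.0115, "y": 0.001, "z": 0, "rx": 0, "ry": 0, "rz": 0},
    {"x": -0.011, "y": 0.003, "z": 0, "rx": 0, "ry": 0, "rz": 0},
    {"x": -0.0105, "y": 0.005, "z": 0, "rx": 0, "ry": 0, "rz": 0},
    {"x": -0.0095, "y": 0.0065, "z": 0, "rx": 0, "ry": 0, "rz": 0},
    {"x": -0.008, "y": 0.008, "z": 0, "rx": 0, "ry": 0, "rz": 0},
  ],
  claw=0.0,
)

```text
time: 14.2
tool_pos: [0.5726, -0.0322, 0.1584]
ee_rot: [-3.139, 0.0, -1.301]
wrist_force: [1.3, -3.4, 1.1]
width: 0.0235
```

```bash
python3 -c "
from h import *
from bench import robot
rows(10,10); o=robot.get_obs();print(o['wrist_force'].round(1),o['wrist_torque'].round(2),o['width'])"
```

```text
t 14.2 r 0.0671 theta 66.7 z 0.1584 yaw,tilt -1.301 [0.003 0.001]
{"x": -0.0055, "y": 0.0103, "z": -0.0001, "rx": 0, "ry": 0, "rz": 0}, {"x": -0.0046, "y": 0.0105, "z": -0.0000, "rx": 0, "ry": 0, "rz": 0}, {"x": -0.0027, "y": 0.0112, "z": -0.0000, "rx": 0, "ry": 0, "rz": 0}, {"x": -0.0007, "y": 0.0115, "z": -0.0000, "rx": 0, "ry": 0, "rz": 0}, {"x": 0.0013, "y": 0.0114, "z": -0.0000, "rx": 0, "ry": 0, "rz": 0}, {"x": 0.0032, "y": 0.0110, "z": -0.0000, "rx": 0, "ry": 0, "rz": 0}, {"x": 0.0051, "y": 0.0103, "z": -0.0000, "rx": 0, "ry": 0, "rz": 0}, {"x": 0.0068, "y": 0.0093, "z": -0.0000, "rx": 0, "ry": 0, "rz": 0}, {"x": 0.0083, "y": 0.0080, "z": -0.0000, "rx": 0, "ry": 0, "rz": 0}, {"x": 0.0096, "y": 0.0064, "z": -0.0000, "rx": 0, "ry": 0, "rz": 0}, 
[ 1.3 -3.4  1.1] [-0.54  0.15  0.06] 0.02346486602804141
```

Emit:
jog_arm(
  series=[
    {"x": -0.0055, "y": 0.0105, "z": 0, "rx": 0, "ry": 0, "rz": 0},
    {"x": -0.0045, "y": 0.0105, "z": 0, "rx": 0, "ry": 0, "rz": 0},
    {"x": -0.0025, "y": 0.011, "z": 0, "rx": 0, "ry": 0, "rz": 0},
    {"x": -0.0005, "y": 0.0115, "z": 0, "rx": 0, "ry": 0, "rz": 0},
    {"x": 0.0015, "y": 0.0115, "z": 0, "rx": 0, "ry": 0, "rz": 0},
    {"x": 0.003, "y": 0.011, "z": 0, "rx": 0, "ry": 0, "rz": 0},
    {"x": 0.005, "y": 0.0105, "z": 0, "rx": 0, "ry": 0, "rz": 0},
    {"x": 0.007, "y": 0.0095, "z": 0, "rx": 0, "ry": 0, "rz": 0},
  ],
  claw=0.0,
)

```text
time: 14.87
tool_pos: [0.4894, -0.0597, 0.1585]
ee_rot: [-3.124, -0.028, -1.294]
wrist_force: [9.8, -3.6, -4.1]
width: 0.0235
```

```bash
python3 -c "
from h import *
from bench import robot
rows(10,10); o=robot.get_obs();print(o['wrist_force'].round(1),o['wrist_torque'].round(2),o['width'])"
```

```text
t 14.87 r 0.0662 theta 148.9 z 0.1585 yaw,tilt -1.294 [ 0.025 -0.022]
{"x": 0.0087, "y": 0.0076, "z": 0.0001, "rx": 0, "ry": 0, "rz": 0}, {"x": 0.0098, "y": 0.0061, "z": 0.0002, "rx": 0, "ry": 0, "rz": 0}, {"x": 0.0107, "y": 0.0043, "z": 0.0002, "rx": 0, "ry": 0, "rz": 0}, {"x": 0.0112, "y": 0.0024, "z": 0.0003, "rx": 0, "ry": 0, "rz": 0}, {"x": 0.0115, "y": 0.0004, "z": 0.0003, "rx": 0, "ry": 0, "rz": 0}, {"x": 0.0114, "y": -0.0016, "z": 0.0003, "rx": 0, "ry": 0, "rz": 0}, {"x": 0.0109, "y": -0.0036, "z": 0.0004, "rx": 0, "ry": 0, "rz": 0}, {"x": 0.0102, "y": -0.0054, "z": 0.0004, "rx": 0, "ry": 0, "rz": 0}, {"x": 0.0091, "y": -0.0071, "z": 0.0004, "rx": 0, "ry": 0, "rz": 0}, {"x": 0.0077, "y": -0.0085, "z": 0.0004, "rx": 0, "ry": 0, "rz": 0}, 
[ 9.8 -3.6 -4.1] [-0.27 -1.27  0.09] 0.023475566222640513
```

Emit:
jog_arm(
  series=[
    {"x": 0.0095, "y": 0.007, "z": 0, "rx": -1, "ry": -1.5, "rz": 0},
    {"x": 0.01, "y": 0.006, "z": 0, "rx": 0, "ry": 0, "rz": 0},
    {"x": 0.0105, "y": 0.0045, "z": 0, "rx": 0, "ry": 0, "rz": 0},
    {"x": 0.011, "y": 0.0025, "z": 0, "rx": 0, "ry": 0, "rz": 0},
    {"x": 0.0115, "y": 0.0005, "z": 0, "rx": 0, "ry": 0, "rz": 0},
    {"x": 0.0115, "y": -0.0015, "z": 0, "rx": 0, "ry": 0, "rz": 0},
    {"x": 0.011, "y": -0.0035, "z": 0, "rx": 0, "ry": 0, "rz": 0},
    {"x": 0.01, "y": -0.0055, "z": 0, "rx": 0, "ry": 0, "rz": 0},
  ],
  claw=0.0,
)

```text
time: 15.53
tool_pos: [0.5013, -0.139, 0.1585]
ee_rot: [-3.134, 0.008, -1.284]
wrist_force: [-1.1, 2.3, 2.1]
width: 0.0234
```

```bash
python3 -c "
from h import *
from bench import robot,cams
rows(10,10); o=robot.get_obs();print(o['wrist_force'].round(1),o['wrist_torque'].round(2),o['width'])
p=cams.snapshot('scene'); cv2.imwrite('pics/s18.png',cv2.resize(p['img'][80:320,120:440,::-1],None,fx=2.4,fy=2.4))"
```

```text
t 15.53 r 0.0636 theta -134.8 z 0.1585 yaw,tilt -1.284 [0.005 0.01 ]
{"x": 0.0107, "y": -0.0043, "z": -0.0001, "rx": 0, "ry": 0, "rz": 0}, {"x": 0.0083, "y": -0.0080, "z": -0.0000, "rx": 0, "ry": 0, "rz": 0}, {"x": 0.0068, "y": -0.0093, "z": 0.0000, "rx": 0, "ry": 0, "rz": 0}, {"x": 0.0051, "y": -0.0103, "z": 0.0000, "rx": 0, "ry": 0, "rz": 0}, {"x": 0.0032, "y": -0.0110, "z": 0.0001, "rx": 0, "ry": 0, "rz": 0}, {"x": 0.0012, "y": -0.0114, "z": 0.0001, "rx": 0, "ry": 0, "rz": 0}, {"x": -0.0008, "y": -0.0115, "z": 0.0001, "rx": 0, "ry": 0, "rz": 0}, {"x": -0.0027, "y": -0.0112, "z": 0.0001, "rx": 0, "ry": 0, "rz": 0}, {"x": -0.0046, "y": -0.0105, "z": 0.0001, "rx": 0, "ry": 0, "rz": 0}, {"x": -0.0064, "y": -0.0096, "z": 0.0001, "rx": 0, "ry": 0, "rz": 0}, 
[-1.1  2.3  2.1] [ 0.28  0.56 -0.04] 0.02342882259462954
```

View pics/s18.png

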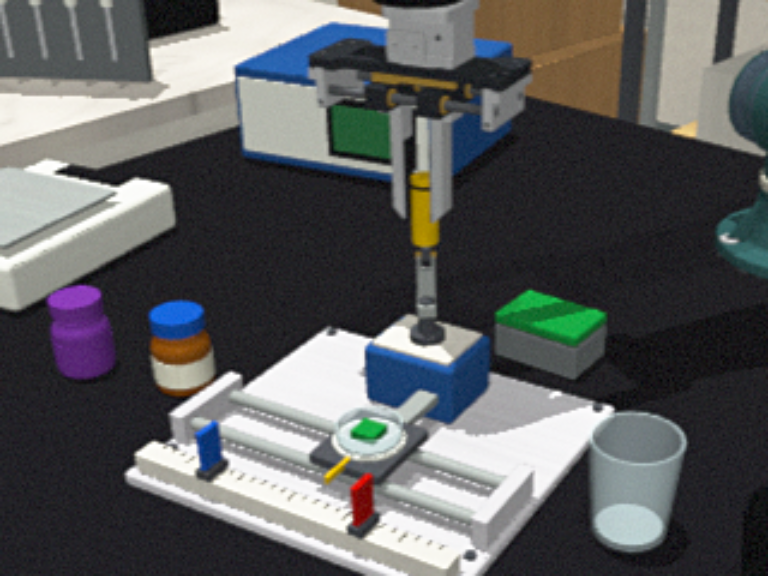

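```bash
sed -i 's/^C=.*/C=np.array([.5470,-.0932])/' h.py; python3 -c "
from h import *
rows(10,10)"
```

```text
t 15.58 r 0.0647 theta -132.7 z 0.1585 yaw,tilt -1.286 [0.007 0.008]
{"x": 0.0100, "y": -0.0056, "z": -0.0000, "rx": 0, "ry": 0, "rz": 0}, {"x": 0.0080, "y": -0.0083, "z": 0.0000, "rx": 0, "ry": 0, "rz": 0}, {"x": 0.0064, "y": -0.0095, "z": 0.0000, "rx": 0, "ry": 0, "rz": 0}, {"x": 0.0047, "y": -0.0105, "z": 0.0001, "rx": 0, "ry": 0, "rz": 0}, {"x": 0.0028, "y": -0.0112, "z": 0.0001, "rx": 0, "ry": 0, "rz": 0}, {"x": 0.0008, "y": -0.0115, "z": 0.0001, "rx": 0, "ry": 0, "rz": 0}, {"x": -0.0012, "y": -0.0114, "z": 0.0001, "rx": 0, "ry": 0, "rz": 0}, {"x": -0.0032, "y": -0.0111, "z": 0.0001, "rx": 0, "ry": 0, "rz": 0}, {"x": -0.0050, "y": -0.0103, "z": 0.0001, "rx": 0, "ry": 0, "rz": 0}, {"x": -0.0068, "y": -0.0093, "z": 0.0001, "rx": 0, "ry": 0, "rz": 0},
```

Emit:
jog_arm(
  series=[
    {"x": 0.01, "y": -0.0055, "z": 0, "rx": 0, "ry": 0, "rz": 0},
    {"x": 0.008, "y": -0.0085, "z": 0, "rx": 0, "ry": 0, "rz": 0},
    {"x": 0.0065, "y": -0.0095, "z": 0, "rx": 0, "ry": 0, "rz": 0},
    {"x": 0.0045, "y": -0.0105, "z": 0, "rx": 0, "ry": 0, "rz": 0},
    {"x": 0.003, "y": -0.011, "z": 0, "rx": 0, "ry": 0, "rz": 0},
    {"x": 0.001, "y": -0.0115, "z": 0, "rx": 0, "ry": 0, "rz": 0},
    {"x": -0.001, "y": -0.0115, "z": 0, "rx": 0, "ry": 0, "rz": 0},
    {"x": -0.003, "y": -0.011, "z": 0, "rx": 0, "ry": 0, "rz": 0},
  ],
  claw=0.0,
)

```text
time: 16.25
tool_pos: [0.5864, -0.1476, 0.1584]
ee_rot: [3.134, 0.018, -1.289]
wrist_force: [-4.5, 2.1, 4.0]
width: 0.0237
```

```bash
python3 -c "
from h import *
from bench import robot,cams
rows(10,9); o=robot.get_obs();print(o['wrist_force'].round(1),o['wrist_torque'].round(2),o['width'])"
```

```text
t 16.25 r 0.0672 theta -54.1 z 0.1584 yaw,tilt -1.289 [-0.012  0.015]
{"x": -0.0059, "y": -0.0100, "z": -0.0001, "rx": 0, "ry": 0, "rz": 0}, {"x": -0.0066, "y": -0.0094, "z": 0.0000, "rx": 0, "ry": 0, "rz": 0}, {"x": -0.0081, "y": -0.0082, "z": 0.0001, "rx": 0, "ry": 0, "rz": 0}, {"x": -0.0094, "y": -0.0066, "z": 0.0001, "rx": 0, "ry": 0, "rz": 0}, {"x": -0.0104, "y": -0.0049, "z": 0.0001, "rx": 0, "ry": 0, "rz": 0}, {"x": -0.0111, "y": -0.0030, "z": 0.0002, "rx": 0, "ry": 0, "rz": 0}, {"x": -0.0115, "y": -0.0010, "z": 0.0002, "rx": 0, "ry": 0, "rz": 0}, {"x": -0.0115, "y": 0.0010, "z": 0.0002, "rx": 0, "ry": 0, "rz": 0}, {"x": -0.0111, "y": 0.0029, "z": 0.0002, "rx": 0, "ry": 0, "rz": 0}, 
[-4.5  2.1  4. ] [ 0.12  0.99 -0.  ] 0.023730230977029854
```

Emit:
jog_arm(
  series=[
    {"x": -0.006, "y": -0.01, "z": 0, "rx": 0.4, "ry": 1, "rz": 0},
    {"x": -0.0065, "y": -0.0095, "z": 0, "rx": 0, "ry": 0, "rz": 0},
    {"x": -0.008, "y": -0.008, "z": 0, "rx": 0, "ry": 0, "rz": 0},
    {"x": -0.0095, "y": -0.0065, "z": 0, "rx": 0, "ry": 0, "rz": 0},
    {"x": -0.0105, "y": -0.005, "z": 0, "rx": 0, "ry": 0, "rz": 0},
    {"x": -0.011, "y": -0.003, "z": 0, "rx": 0, "ry": 0, "rz": 0},
    {"x": -0.0115, "y": -0.001, "z": 0, "rx": 0, "ry": 0, "rz": 0},
    {"x": -0.0115, "y": 0.001, "z": 0, "rx": 0, "ry": 0, "rz": 0},
  ],
  claw=0.0,
)

```text
time: 16.92
tool_pos: [0.6087, -0.0639, 0.1584]
ee_rot: [3.135, -0.01, -1.294]
wrist_force: [-3.4, -4.4, 3.2]
width: 0.0234
```

```bash
python3 -c "
from h import *
from bench import robot,cams
rows(10,9); o=robot.get_obs();print(o['wrist_force'].round(1),o['wrist_torque'].round(2),o['width'])"
```

```text
t 16.92 r 0.0683 theta 25.4 z 0.1584 yaw,tilt -1.294 [-0.004 -0.012]
{"x": -0.0107, "y": 0.0052, "z": -0.0001, "rx": 0, "ry": 0, "rz": 0}, {"x": -0.0105, "y": 0.0048, "z": -0.0001, "rx": 0, "ry": 0, "rz": 0}, {"x": -0.0095, "y": 0.0065, "z": -0.0001, "rx": 0, "ry": 0, "rz": 0}, {"x": -0.0082, "y": 0.0081, "z": -0.0000, "rx": 0, "ry": 0, "rz": 0}, {"x": -0.0067, "y": 0.0094, "z": -0.0000, "rx": 0, "ry": 0, "rz": 0}, {"x": -0.0049, "y": 0.0104, "z": 0.0000, "rx": 0, "ry": 0, "rz": 0}, {"x": -0.0031, "y": 0.0111, "z": 0.0000, "rx": 0, "ry": 0, "rz": 0}, {"x": -0.0011, "y": 0.0115, "z": 0.0001, "rx": 0, "ry": 0, "rz": 0}, {"x": 0.0009, "y": 0.0115, "z": 0.0001, "rx": 0, "ry": 0, "rz": 0}, 
[-3.4 -4.4  3.2] [-0.75  0.8   0.01] 0.02335032242921589
```

Total so far ≈ 369°; continue.

Emit:
jog_arm(
  series=[
    {"x": -0.011, "y": 0.004, "z": 0, "rx": 0.5, "ry": -0.5, "rz": 0},
    {"x": -0.0105, "y": 0.005, "z": 0, "rx": 0, "ry": 0, "rz": 0},
    {"x": -0.0095, "y": 0.0065, "z": 0, "rx": 0, "ry": 0, "rz": 0},
    {"x": -0.008, "y": 0.008, "z": 0, "rx": 0, "ry": 0, "rz": 0},
    {"x": -0.0065, "y": 0.0095, "z": 0, "rx": 0, "ry": 0, "rz": 0},
    {"x": -0.005, "y": 0.0105, "z": 0, "rx": 0, "ry": 0, "rz": 0},
    {"x": -0.003, "y": 0.011, "z": 0, "rx": 0, "ry": 0, "rz": 0},
    {"x": -0.001, "y": 0.0115, "z": 0, "rx": 0, "ry": 0, "rz": 0},
  ],
  claw=0.0,
)

```text
time: 17.58
tool_pos: [0.5304, -0.0282, 0.1585]
ee_rot: [-3.126, -0.023, -1.293]
wrist_force: [4.3, -4.8, 1.0]
width: 0.0238
```

```bash
python3 -c "
from h import *
from bench import robot,cams
rows(10,9); o=robot.get_obs();print(o['wrist_force'].round(1),o['wrist_torque'].round(2),o['width'])"
```

```text
t 17.58 r 0.0671 theta 104.3 z 0.1585 yaw,tilt -1.293 [ 0.021 -0.018]
{"x": 0.0018, "y": 0.0115, "z": -0.0001, "rx": 0, "ry": 0, "rz": 0}, {"x": 0.0027, "y": 0.0112, "z": -0.0001, "rx": 0, "ry": 0, "rz": 0}, {"x": 0.0046, "y": 0.0106, "z": -0.0001, "rx": 0, "ry": 0, "rz": 0}, {"x": 0.0063, "y": 0.0096, "z": -0.0000, "rx": 0, "ry": 0, "rz": 0}, {"x": 0.0079, "y": 0.0084, "z": 0.0001, "rx": 0, "ry": 0, "rz": 0}, {"x": 0.0092, "y": 0.0069, "z": 0.0001, "rx": 0, "ry": 0, "rz": 0}, {"x": 0.0103, "y": 0.0052, "z": 0.0002, "rx": 0, "ry": 0, "rz": 0}, {"x": 0.0110, "y": 0.0033, "z": 0.0002, "rx": 0, "ry": 0, "rz": 0}, {"x": 0.0114, "y": 0.0013, "z": 0.0002, "rx": 0, "ry": 0, "rz": 0}, 
[ 4.3 -4.8  1. ] [-0.8  -0.27  0.05] 0.02380034234925314
```

Emit:
jog_arm(
  series=[
    {"x": 0.0015, "y": 0.0115, "z": 0, "rx": -1, "ry": -1, "rz": 0},
    {"x": 0.003, "y": 0.011, "z": 0, "rx": 0, "ry": 0, "rz": 0},
    {"x": 0.0045, "y": 0.0105, "z": 0, "rx": 0, "ry": 0, "rz": 0},
    {"x": 0.0065, "y": 0.0095, "z": 0, "rx": 0, "ry": 0, "rz": 0},
    {"x": 0.008, "y": 0.0085, "z": 0, "rx": 0, "ry": 0, "rz": 0},
    {"x": 0.009, "y": 0.007, "z": 0, "rx": 0, "ry": 0, "rz": 0},
    {"x": 0.0105, "y": 0.005, "z": 0, "rx": 0, "ry": 0, "rz": 0},
    {"x": 0.011, "y": 0.0035, "z": 0, "rx": 0, "ry": 0, "rz": 0},
  ],
  claw=0.0,
)

```text
time: 18.25
tool_pos: [0.482, -0.0933, 0.1585]
ee_rot: [-3.119, -0.001, -1.285]
wrist_force: [4.0, 2.1, 1.2]
width: 0.0235
```

```bash
python3 -c "
from h import *
from bench import robot,cams
rows(10,9); o=robot.get_obs();print(o['wrist_force'].round(1),o['wrist_torque'].round(2),o['width'])
p=cams.snapshot('scene'); cv2.imwrite('pics/s19.png',cv2.resize(p['img'][80:320,120:440,::-1],None,fx=2.4,fy=2.4))"
```

```text
t 18.25 r 0.065 theta -179.9 z 0.1585 yaw,tilt -1.285 [0.022 0.005]
{"x": 0.0110, "y": 0.0032, "z": -0.0001, "rx": 0, "ry": 0, "rz": 0}, {"x": 0.0115, "y": 0.0003, "z": 0.0000, "rx": 0, "ry": 0, "rz": 0}, {"x": 0.0114, "y": -0.0017, "z": 0.0001, "rx": 0, "ry": 0, "rz": 0}, {"x": 0.0109, "y": -0.0037, "z": 0.0001, "rx": 0, "ry": 0, "rz": 0}, {"x": 0.0101, "y": -0.0055, "z": 0.0001, "rx": 0, "ry": 0, "rz": 0}, {"x": 0.0090, "y": -0.0072, "z": 0.0002, "rx": 0, "ry": 0, "rz": 0}, {"x": 0.0076, "y": -0.0086, "z": 0.0002, "rx": 0, "ry": 0, "rz": 0}, {"x": 0.0060, "y": -0.0098, "z": 0.0002, "rx": 0, "ry": 0, "rz": 0}, {"x": 0.0042, "y": -0.0107, "z": 0.0003, "rx": 0, "ry": 0, "rz": 0}, 
[4.  2.1 1.2] [ 0.41 -0.4  -0.02] 0.023474665856006886
```

View pics/s19.png

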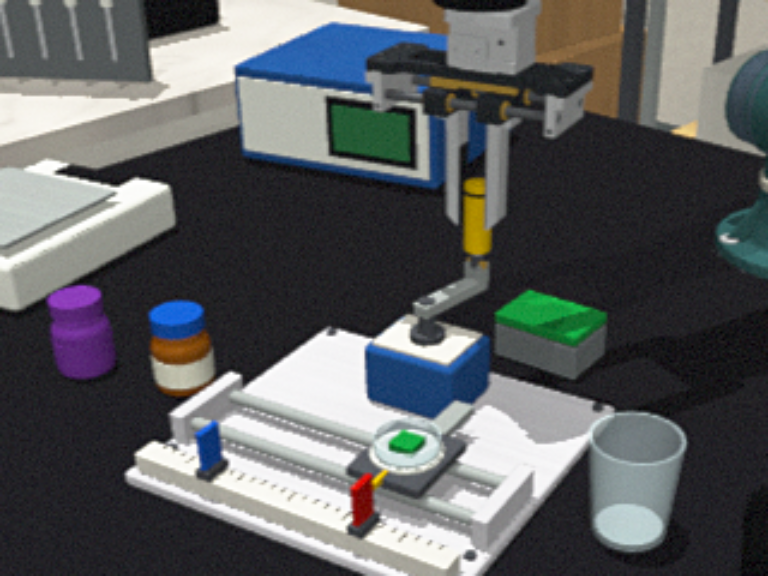

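Emit:
jog_arm(
  series=[
    {"x": 0.011, "y": 0.003, "z": 0, "rx": -1, "ry": 0, "rz": 0},
    {"x": 0.0115, "y": 0.0005, "z": 0, "rx": 0, "ry": 0, "rz": 0},
    {"x": 0.0115, "y": -0.0015, "z": 0, "rx": 0, "ry": 0, "rz": 0},
    {"x": 0.011, "y": -0.0035, "z": 0, "rx": 0, "ry": 0, "rz": 0},
    {"x": 0.01, "y": -0.0055, "z": 0, "rx": 0, "ry": 0, "rz": 0},
    {"x": 0.009, "y": -0.007, "z": 0, "rx": 0, "ry": 0, "rz": 0},
    {"x": 0.0075, "y": -0.0085, "z": 0, "rx": 0, "ry": 0, "rz": 0},
    {"x": 0.004, "y": -0.006, "z": 0, "rx": 0, "ry": 0, "rz": 0},
  ],
  claw=0.0,
)

```text
time: 18.97
tool_pos: [0.5305, -0.1565, 0.1584]
ee_rot: [-3.137, 0.016, -1.285]
wrist_force: [-0.9, 4.1, 4.7]
width: 0.0236
```

```bash
python3 -c "
from h import *
from bench import robot,cams
rows(5,6); o=robot.get_obs();print(o['wrist_force'].round(1),o['wrist_torque'].round(2),o['width'])
for n in ('scene','top','wrist'):
    p=cams.snapshot(n); cv2.imwrite('pics/a_%s.png'%n,p['img'][:,:,::-1]); print(n,p['origin'],p['attitude'])
a=cv2.imread('pics/a_top.png');cv2.imwrite('pics/t20.png',cv2.resize(a[160:310,270:440],None,fx=4,fy=4,interpolation=cv2.INTER_CUBIC))
"
```

```text
t 18.97 r 0.0654 theta -104.6 z 0.1584 yaw,tilt -1.285 [0.    0.017]
{"x": 0.0032, "y": -0.0048, "z": -0.0001, "rx": 0, "ry": 0, "rz": 0}, {"x": 0.0023, "y": -0.0053, "z": -0.0000, "rx": 0, "ry": 0, "rz": 0}, {"x": 0.0018, "y": -0.0055, "z": -0.0000, "rx": 0, "ry": 0, "rz": 0}, {"x": 0.0013, "y": -0.0056, "z": 0.0000, "rx": 0, "ry": 0, "rz": 0}, {"x": 0.0008, "y": -0.0057, "z": 0.0000, "rx": 0, "ry": 0, "rz": 0}, {"x": 0.0003, "y": -0.0057, "z": 0.0000, "rx": 0, "ry": 0, "rz": 0}, 
[-0.9  4.1  4.7] [ 0.59  0.49 -0.02] 0.023566112168022856
scene [1.18688332 0.51604795 0.55629893] [-2.11293583e+00  2.02150309e-04  2.29841616e+00]
top [0.35042919 0.00512162 1.42193781] [-2.96109635  0.0114329  -1.57656999]
wrist [ 0.60087215 -0.13937416  0.3390154 ] [ 2.8921273   0.01348812 -1.28344314]
```

View pics/t20.png

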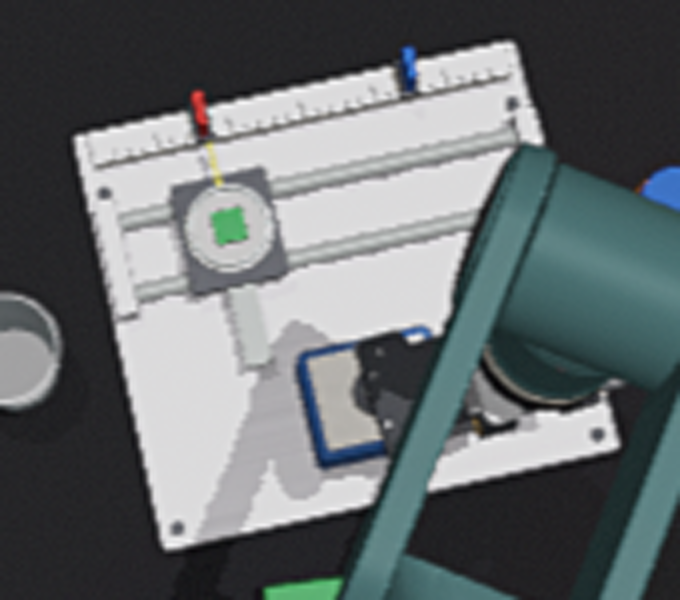

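View pics/a_wrist.png

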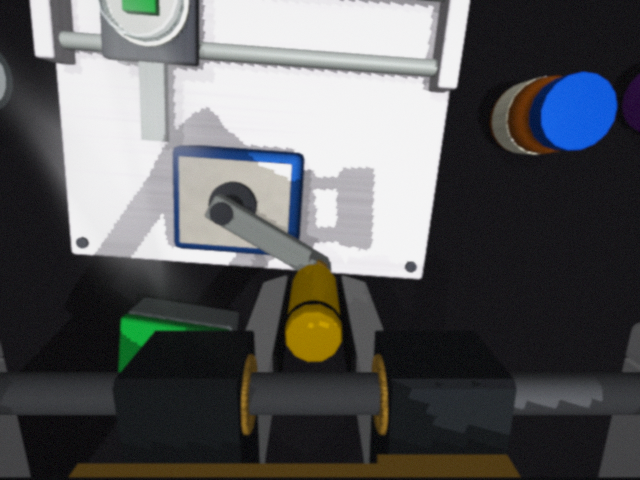

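```bash
cat > meas.py <<'E'
from h import *
import sys
yaw=np.radians(12.0);X=np.array([np.cos(yaw),np.sin(yaw)]);Y=np.array([-np.sin(yaw),np.cos(yaw)])
A=np.array([.5428,-.0942])
def sl(p): d=np.array(p)[:2]-A; return np.array([d@X,d@Y])
def w(s,z): return np.array([*(A+s[0]*X+s[1]*Y),z])
def masks(img):
    hsv=cv2.cvtColor(img,cv2.COLOR_BGR2HSV);h,s,v=cv2.split(hsv)
    red=(((h<8)|(h>172))&(s>120)&(v>60)); yel=(h>18)&(h<36)&(s>70)&(v>90)
    return red,yel
def meas(img,name):
    c=CAM[name];red,yel=masks(img)
    box={"top":(290,160,450,235),"scene":(180,225,340,330)}[name]
    out={}
    m=np.zeros(red.shape,bool);m[box[1]:box[3],box[0]:box[2]]=1
    def big(k):
        n,l,st,ce=cv2.connectedComponentsWithStats((k&m).astype(np.uint8),connectivity=8)
        i=1+np.argmax(st[1:,4]);return np.argwhere(l==i)[:,::-1],st[i]
    r,st=big(red);print(name,"red",st,r.mean(0))
    from scipy.optimize import least_squares
    def sil(s):
        pts=np.array([proj(c,w([s[0]+a,s[1]+b],z)) for a in(-.011,.011) for b in(-.003,.003) for z in(.034,.072)],np.float32)
        hull=cv2.convexHull(pts);M=cv2.moments(hull);return np.array([M["m10"]/M["m00"],M["m01"]/M["m00"]])
    s=least_squares(lambda s:sil(s)-r.mean(0),[.208,.07],x_scale=.01,diff_step=1e-3).x
    print(" red slide xy",s.round(4))
    y,st=big(yel);print(" yel",st)
    P=np.array([sl(atz(c,q,.045)) for q in y]);
    print(" pointer x range",P[:,0].min().round(4),P[:,0].max().round(4),"mean y",P[:,1].mean().round(4),"slope",np.polyfit(P[:,0],P[:,1],1)[0].round(3),"DIFF red-ptr mm",((s[1]-P[:,1].mean())*1e3).round(2))
if __name__=="__main__":
    for n,f in zip(sys.argv[1::2],sys.argv[2::2]): 
        try: meas(cv2.imread(f),n)
        except Exception as e: print(n,e)
E
python3 meas.py top pics/top0.png scene pics/scene0.png top pics/a_top.png scene pics/a_scene.png
python3 -c "
import cv2
a=cv2.imread('pics/a_top.png');cv2.imwrite('pics/t21.png',cv2.resize(a[175:215,300:350],None,fx=12,fy=12,interpolation=cv2.INTER_NEAREST))
a=cv2.imread('pics/a_scene.png');cv2.imwrite('pics/s21.png',cv2.resize(a[255:315,240:320],None,fx=9,fy=9,interpolation=cv2.INTER_NEAREST))"
```

```text
top red [317 182   5  12  32] [319.5     187.21875]
 red slide xy [0.212  0.0684]
 yel [347 194   3   7   9]
 pointer x range 0.1631 0.1803 mean y -0.0001 slope 0.031 DIFF red-ptr mm 68.49
scene red [266 277  10  22 156] [270.46153846 287.73076923]
 red slide xy [0.208  0.0683]
 yel [245 267  11  11  50]
 pointer x range 0.1594 0.1951 mean y 0.0004 slope 0.107 DIFF red-ptr mm 67.88
top red [317 182   5  12  32] [319.5     187.21875]
 red slide xy [0.212  0.0684]
 yel [323 203   3   3   5]
 pointer x range 0.1635 0.1695 mean y 0.0664 slope -0.087 DIFF red-ptr mm 2.03
scene red [266 277  10  22 158] [270.52531646 287.60126582]
 red slide xy [0.2077 0.0682]
 yel [275 277  11  12  56]
 pointer x range 0.1588 0.195 mean y 0.0669 slope 0.086 DIFF red-ptr mm 1.23
```

View pics/t21.png

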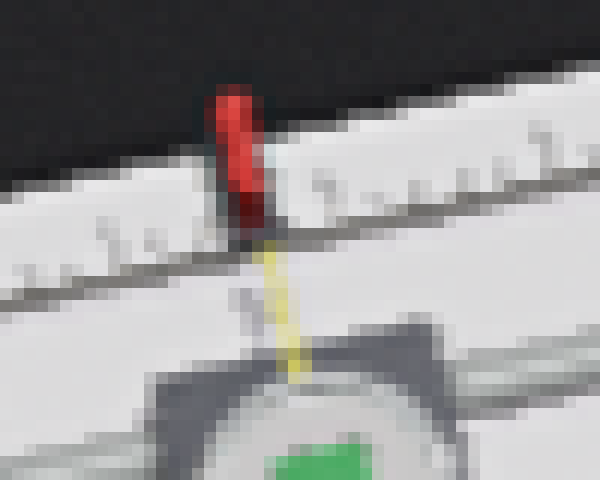

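View pics/s21.png

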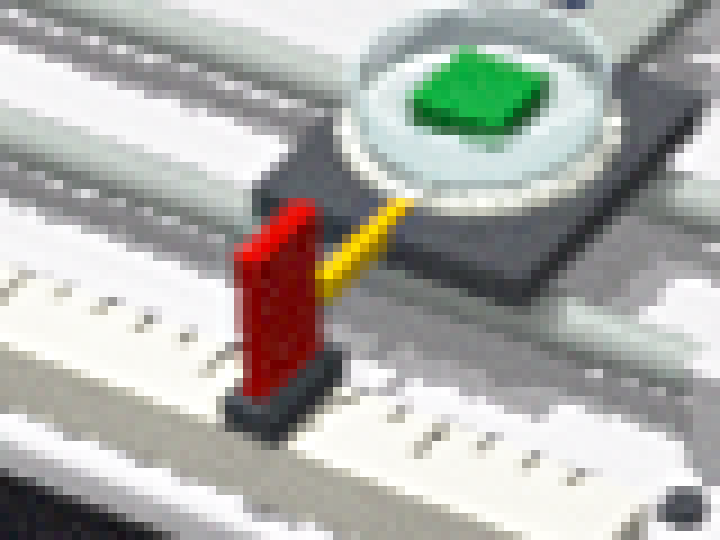

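```bash
python3 -c "
from meas import *
T=CAM['top']
for q in [(321.8,195.5),(324.3,205.5)]: print(sl(atz(T,q,.045)))
# subpixel via yellowness (low blue relative to green)
for f in ('pics/a_top.png','pics/top0.png'):
  a=cv2.imread(f).astype(float); yel=np.clip(np.minimum(a[:,:,1],a[:,:,2])-a[:,:,0]-12,0,None)
  for v in range(190,207):
    lo,hi=(316,330) if f=='pics/a_top.png' else (340,356)
    row=yel[v,lo:hi]; 
    if row.max()>25:
      u=(row*np.arange(lo,hi)).sum()/row.sum(); print(f[5:10],v,round(u,2),row.sum().round(),sl(atz(T,(u,v),.045)).round(4))
  r=np.clip(a[:,:,2]-np.maximum(a[:,:,0],a[:,:,1])-20,0,None)[178:200,312:328]
  for i in range(22):
    if r[i].max()>30: u=312+(r[i]*np.arange(16)).sum()/r[i].sum(); print('red',178+i,round(u,2),'y@.072',sl(atz(T,(u,178+i),.072)).round(4))
  
"
```

```text
[0.19081856 0.06687805]
[0.16260444 0.06627152]
a_top 195 321.98 42.0 [0.1921 0.0661]
a_top 196 321.79 112.0 [0.1895 0.0672]
a_top 197 322.15 54.0 [0.1866 0.0669]
a_top 198 322.47 60.0 [0.1837 0.0666]
a_top 199 322.7 61.0 [0.1809 0.0666]
a_top 200 322.73 85.0 [0.1782 0.0671]
a_top 201 322.95 82.0 [0.1754 0.0671]
a_top 202 323.45 60.0 [0.1724 0.0664]
a_top 203 323.8 84.0 [0.1696 0.0661]
a_top 204 323.96 109.0 [0.1668 0.0663]
a_top 205 324.13 156.0 [0.164  0.0664]
a_top 206 324.23 44.0 [0.1613 0.0668]
red 182 319.02 y@.072 [0.2211 0.0675]
red 183 318.98 y@.072 [0.2185 0.0682]
red 184 318.86 y@.072 [0.2159 0.0691]
red 185 319.18 y@.072 [0.213  0.0689]
red 186 319.4 y@.072 [0.2103 0.0689]
red 187 319.5 y@.072 [0.2076 0.0692]
red 188 319.66 y@.072 [0.2048 0.0694]
red 189 319.87 y@.072 [0.202  0.0694]
red 190 320.06 y@.072 [0.1993 0.0695]
red 191 320.4 y@.072 [0.1965 0.0692]
red 192 320.45 y@.072 [0.1938 0.0697]
top0. 190 346.13 93.0 [0.1915 0.0002]
top0. 191 346.33 99.0 [0.1887 0.0003]
top0. 192 346.77 52.0 [ 0.1858 -0.0003]
top0. 193 346.78 54.0 [0.1831 0.0003]
top0. 194 347.01 73.0 [0.1803 0.0003]
top0. 195 347.38 78.0 [ 0.1774 -0.    ]
top0. 196 347.66 68.0 [ 1.746e-01 -1.000e-04]
top0. 197 347.77 57.0 [0.1718 0.0002]
top0. 198 348.26 110.0 [ 0.1688 -0.0005]
top0. 199 348.37 148.0 [ 1.661e-01 -1.000e-04]
top0. 200 348.45 98.0 [0.1634 0.0003]
red 182 319.06 y@.072 [0.2211 0.0674]
red 183 318.99 y@.072 [0.2185 0.0682]
red 184 318.86 y@.072 [0.2159 0.0691]
red 185 319.18 y@.072 [0.213  0.0689]
red 186 319.4 y@.072 [0.2103 0.0689]
red 187 319.5 y@.072 [0.2076 0.0692]
red 188 319.65 y@.072 [0.2048 0.0694]
red 189 319.88 y@.072 [0.202  0.0694]
red 190 320.06 y@.072 [0.1993 0.0695]
red 191 320.39 y@.072 [0.1965 0.0693]
red 192 320.45 y@.072 [0.1938 0.0697]
```

Emit:
jog_arm(
  series=[
    {"x": 0.0032, "y": -0.0048, "z": 0, "rx": 0, "ry": 0, "rz": 0},
    {"x": 0.0024, "y": -0.0056, "z": 0, "rx": 0, "ry": 0, "rz": 0},
    {"x": 0.0018, "y": -0.0058, "z": 0, "rx": 0, "ry": 0, "rz": 0},
    {"x": 0, "y": 0, "z": 0, "rx": 0, "ry": 0, "rz": 0},
  ],
  claw=0.0,
)

```text
time: 19.45
tool_pos: [0.5479, -0.159, 0.1585]
ee_rot: [-3.14, 0.014, -1.284]
wrist_force: [1.1, 1.3, 2.1]
width: 0.0236
```

```bash
cat > snap2.py <<'E'
from meas import *
from bench import robot,cams
tag=sys.argv[1]
rows(2,2); o=robot.get_obs();print(o['wrist_force'].round(1),o['wrist_torque'].round(2),o['width'])
T=CAM["top"]
for n in ('scene','top'):
    p=cams.snapshot(n); a=p['img'][:,:,::-1].copy(); cv2.imwrite(f'pics/{tag}_{n}.png',a); meas(a,n)
    c=(175,215,300,350) if n=='top' else (255,315,240,320)
    cv2.imwrite(f'pics/{tag}_{n}c.png',cv2.resize(a[c[0]:c[1],c[2]:c[3]],None,fx=9,fy=9,interpolation=cv2.INTER_CUBIC))
a=a.astype(float); yel=np.clip(np.minimum(a[:,:,1],a[:,:,2])-a[:,:,0]-12,0,None); L=[]
for v in range(192,210):
    row=yel[v,312:332]
    if row.max()>25: u=312+(row*np.arange(20)).sum()/row.sum(); L.append(sl(atz(T,(u,v),.045)))
L=np.array(L); print("top ptr y subpx",np.median(L[:,1]).round(4),L[:,0].min(),L[:,0].max())
E
python3 snap2.py b
```

```text
t 19.45 r 0.0658 theta -89.2 z 0.1585 yaw,tilt -1.284 [-0.002  0.014]
{"x": 0.0008, "y": -0.0022, "z": -0.0000, "rx": 0, "ry": 0, "rz": 0}, {"x": 0.0005, "y": -0.0022, "z": -0.0000, "rx": 0, "ry": 0, "rz": 0}, 
[1.1 1.3 2.1] [ 0.26 -0.1   0.04] 0.023582732264273036
scene red [266 277  10  22 161] [270.57142857 287.46583851]
 red slide xy [0.2073 0.068 ]
 yel [275 277  12  12  59]
 pointer x range 0.1579 0.195 mean y 0.0684 slope 0.068 DIFF red-ptr mm -0.34
top red [317 182   5  12  32] [319.5     187.21875]
 red slide xy [0.212  0.0684]
 yel [321 195   2   3   5]
 pointer x range 0.1867 0.1926 mean y 0.0676 slope 0.06 DIFF red-ptr mm 0.86
top ptr y subpx 0.0682 0.16443501631274782 0.19242486907154527
```

View pics/b_topc.png

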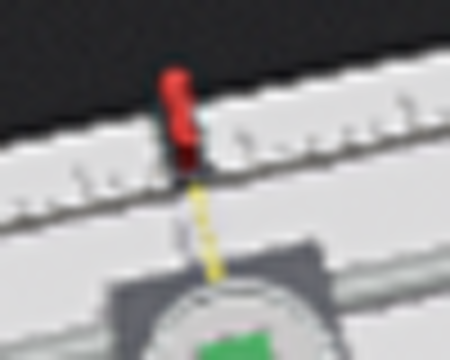

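View pics/b_scenec.png

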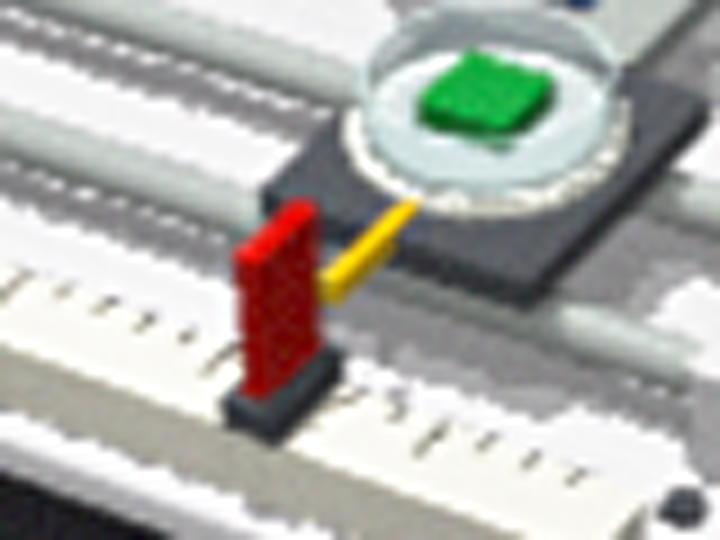

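Emit:
jog_arm(
  series=[
    {"x": 0, "y": 0, "z": 0, "rx": 0, "ry": 0, "rz": 0},
    {"x": 0, "y": 0, "z": 0, "rx": 0, "ry": 0, "rz": 0},
    {"x": 0, "y": 0, "z": 0, "rx": 0, "ry": 0, "rz": 0},
    {"x": 0, "y": 0, "z": 0, "rx": 0, "ry": 0, "rz": 0},
    {"x": 0, "y": 0, "z": -0.02, "rx": 0, "ry": 0, "rz": 0},
    {"x": 0, "y": 0, "z": -0.03, "rx": 0, "ry": 0, "rz": 0},
    {"x": 0, "y": 0, "z": -0.03, "rx": 0, "ry": 0, "rz": 0},
    {"x": 0, "y": 0, "z": -0.02, "rx": 0, "ry": 0, "rz": 0},
  ],
  claw=0.5,
)

```text
time: 20.22
tool_pos: [0.5428, -0.1617, 0.2496]
ee_rot: [3.125, 0.022, -1.288]
wrist_force: [1.0, 0.0, 0.5]
width: 0.0465
```

Emit:
jog_arm(
  series=[
    {"x": -0.025, "y": -0.03, "z": 0, "rx": 0, "ry": 0, "rz": 0},
    {"x": -0.025, "y": -0.03, "z": 0, "rx": 0, "ry": 0, "rz": 0},
    {"x": -0.025, "y": -0.03, "z": 0, "rx": 0, "ry": 0, "rz": 0},
    {"x": -0.025, "y": -0.03, "z": 0, "rx": 0, "ry": 0, "rz": 0},
    {"x": -0.02, "y": -0.025, "z": 0, "rx": 0, "ry": 0, "rz": 0},
    {"x": 0, "y": 0, "z": 0, "rx": 0, "ry": 0, "rz": 0},
    {"x": 0, "y": 0, "z": 0, "rx": 0, "ry": 0, "rz": 0},
  ],
  claw=0.0,
)

```text
time: 20.8
tool_pos: [0.6554, -0.0065, 0.2565]
ee_rot: [3.135, 0.01, -1.299]
wrist_force: [-0.8, -0.3, 0.5]
width: 0.0033
```

Run:
```python
from meas import *
from bench import cams,robot
togo([.655,0,.25])
p=cams.snapshot("wrist");a=p["img"][:,:,::-1];cv2.imwrite("pics/w22.png",a);print(repr(p["origin"]),repr(p["attitude"]))
p=cams.snapshot("scene"); cv2.imwrite('pics/s22.png',cv2.resize(p['img'][80:320,120:440,::-1],None,fx=2.4,fy=2.4))
```

```text
t 20.8 pos [ 0.6554 -0.0065  0.2565] rpy [ 3.135  0.01  -1.299] togo(tool) [-0.0063 -0.0014  0.0066]
tool z [-0.009  0.008 -1.   ] x [ 0.269 -0.963 -0.01 ]
array([0.72716984, 0.01126039, 0.43608168]) array([ 2.87841261,  0.00978874, -1.29710547])
```

View pics/w22.png

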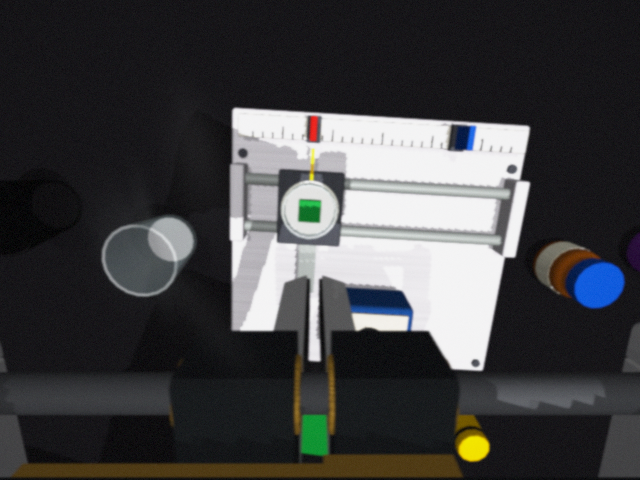

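View pics/s22.png

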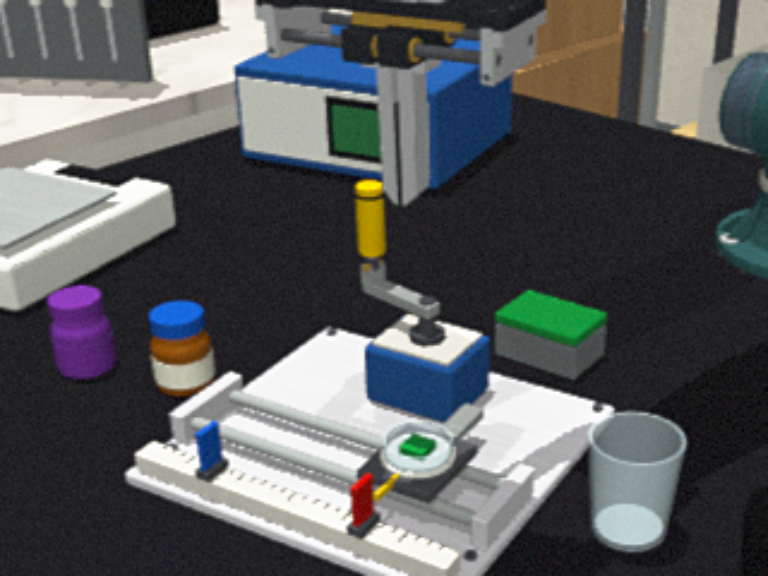

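```bash
cat > wm.py <<'E'
from meas import *
def wm(a,c,x0=300,x1=326,show=True):
    a=a.astype(float)
    yel=np.clip(np.minimum(a[:,:,1],a[:,:,2])-a[:,:,0]-20,0,None);red=np.clip(a[:,:,2]-np.maximum(a[:,:,0],a[:,:,1])-25,0,None)
    Y_=[];R72=[]
    for v in range(100,190):
        for im,z,L in((yel,.045,Y_),(red,.072,R72)):
            r=im[v,x0:x1]
            if r.max()>30:
                on=np.where(r>15)[0]; u=x0+(r*np.arange(len(r))).sum()/r.sum(); L.append([v,u,on[-1]-on[0]+1,*sl(atz(c,(u,v),z))])
    for n,L in(("yel",Y_),("red@72",R72)):
        L=np.array(L); print(n); print(L.round(4))
E
python3 - <<'E'
from wm import *
c=(390.057,314.027,241.578,[0.72716984,0.01126039,0.43608168],[2.87841261,0.00978874,-1.29710547])
a=cv2.imread("pics/w22.png");wm(a,c)
cv2.imwrite("pics/w22c.png",cv2.resize(a[105:190,280:350],None,fx=7,fy=7,interpolation=cv2.INTER_CUBIC))
E
```

```text
yel
[[1.480000e+02 3.126400e+02 2.000000e+00 1.911000e-01 6.930000e-02]
 [1.490000e+02 3.125792e+02 4.000000e+00 1.902000e-01 6.930000e-02]
 [1.500000e+02 3.125215e+02 4.000000e+00 1.892000e-01 6.930000e-02]
 [1.510000e+02 3.125198e+02 4.000000e+00 1.883000e-01 6.920000e-02]
 [1.520000e+02 3.125016e+02 4.000000e+00 1.873000e-01 6.920000e-02]
 [1.530000e+02 3.124888e+02 4.000000e+00 1.864000e-01 6.910000e-02]
 [1.540000e+02 3.124739e+02 4.000000e+00 1.854000e-01 6.910000e-02]
 [1.550000e+02 3.123887e+02 4.000000e+00 1.844000e-01 6.910000e-02]
 [1.560000e+02 3.122185e+02 5.000000e+00 1.835000e-01 6.920000e-02]
 [1.570000e+02 3.121570e+02 5.000000e+00 1.825000e-01 6.920000e-02]
 [1.580000e+02 3.121808e+02 5.000000e+00 1.816000e-01 6.910000e-02]
 [1.590000e+02 3.121801e+02 5.000000e+00 1.806000e-01 6.910000e-02]
 [1.600000e+02 3.121674e+02 5.000000e+00 1.796000e-01 6.900000e-02]
 [1.610000e+02 3.120592e+02 5.000000e+00 1.787000e-01 6.910000e-02]
 [1.620000e+02 3.120132e+02 5.000000e+00 1.777000e-01 6.910000e-02]
 [1.630000e+02 3.120096e+02 5.000000e+00 1.767000e-01 6.900000e-02]
 [1.6400
[... 2224 characters left out ...]
0e-01 6.960000e-02]
 [1.320000e+02 3.128969e+02 9.000000e+00 2.059000e-01 6.960000e-02]
 [1.330000e+02 3.128565e+02 9.000000e+00 2.050000e-01 6.960000e-02]
 [1.340000e+02 3.127956e+02 9.000000e+00 2.041000e-01 6.960000e-02]
 [1.350000e+02 3.127449e+02 8.000000e+00 2.033000e-01 6.960000e-02]
 [1.360000e+02 3.126702e+02 8.000000e+00 2.024000e-01 6.960000e-02]
 [1.370000e+02 3.126288e+02 8.000000e+00 2.015000e-01 6.960000e-02]
 [1.380000e+02 3.125989e+02 8.000000e+00 2.006000e-01 6.960000e-02]
 [1.390000e+02 3.126006e+02 8.000000e+00 1.998000e-01 6.950000e-02]
 [1.400000e+02 3.127094e+02 8.000000e+00 1.989000e-01 6.940000e-02]
 [1.410000e+02 3.128607e+02 5.000000e+00 1.980000e-01 6.920000e-02]]
```

View pics/w22c.png

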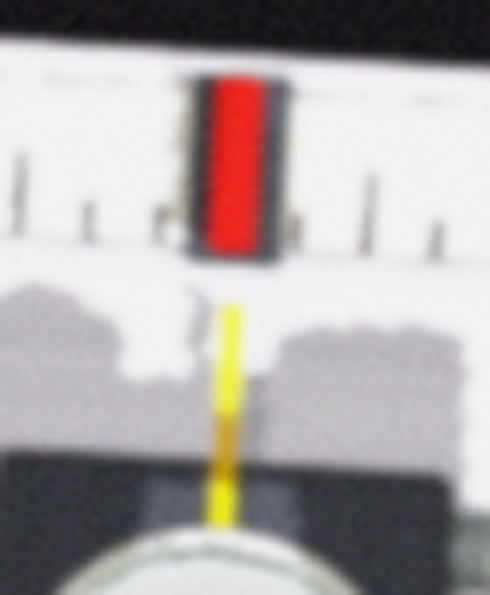

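Run:
```python
from meas import *
c=(390.057,314.027,241.578,[0.72716984,0.01126039,0.43608168],[2.87841261,0.00978874,-1.29710547])
print(atz(c,(474,447),.196))
S=CAM["scene"]
print(atz(S,(120+370/2.4-.3,80+188/2.4-.3),.196))
togo([.545,-.212,.25])
```

```text
[ 0.54509    -0.16026327  0.196     ]
[ 0.55084844 -0.15210667  0.196     ]
t 20.9 pos [ 0.6547 -0.0075  0.2564] rpy [ 3.134  0.011 -1.3  ] togo(tool) [0.1678 0.1603 0.0058]
tool z [-0.01   0.008 -1.   ] x [ 0.267 -0.964 -0.011]
```

Emit:
jog_arm(
  series=[
    {"x": 0.028, "y": 0.026, "z": 0, "rx": 0, "ry": 0, "rz": 0},
    {"x": 0.028, "y": 0.026, "z": 0, "rx": 0, "ry": 0, "rz": 0},
    {"x": 0.028, "y": 0.026, "z": 0, "rx": 0, "ry": 0, "rz": 0},
    {"x": 0.028, "y": 0.026, "z": 0, "rx": 0, "ry": 0, "rz": 0},
    {"x": 0.028, "y": 0.026, "z": 0, "rx": 0, "ry": 0, "rz": 0},
    {"x": 0.028, "y": 0.026, "z": 0, "rx": 0, "ry": 0, "rz": 0},
    {"x": 0, "y": 0, "z": 0, "rx": 0, "ry": 0, "rz": 0},
    {"x": 0, "y": 0, "z": 0, "rx": 0, "ry": 0, "rz": 0},
  ],
  claw=0.0,
)

```text
time: 21.57
tool_pos: [0.5352, -0.2287, 0.2553]
ee_rot: [3.13, 0.007, -1.314]
wrist_force: [0.0, 0.4, -0.0]
width: 0.0007
```

```bash
python3 -c "
from h import *
togo([.545,-.212,.178])"
```

```text
t 21.57 pos [ 0.5352 -0.2287  0.2553] rpy [ 3.13   0.007 -1.314] togo(tool) [-0.0132 -0.0146  0.0772]
tool z [-0.012  0.003 -1.   ] x [ 0.254 -0.967 -0.007]
```

Emit:
jog_arm(
  series=[
    {"x": -0.002, "y": -0.006, "z": 0.02, "rx": 0, "ry": 0, "rz": 0},
    {"x": 0, "y": -0.005, "z": 0.02, "rx": 0, "ry": 0, "rz": 0},
    {"x": 0, "y": 0, "z": 0.02, "rx": 0, "ry": 0, "rz": 0},
    {"x": 0, "y": 0, "z": 0.014, "rx": 0, "ry": 0, "rz": 0},
    {"x": 0, "y": 0, "z": 0, "rx": 0, "ry": 0, "rz": 0},
    {"x": 0, "y": 0, "z": 0, "rx": 0, "ry": 0, "rz": 0},
  ],
  claw=0.0,
)

```text
time: 22.07
tool_pos: [0.542, -0.2271, 0.1828]
ee_rot: [3.135, 0.001, -1.323]
wrist_force: [-0.2, 0.2, 0.2]
width: 0.0005
```

```bash
python3 -c "
from h import *
from bench import cams
p=cams.snapshot('scene'); cv2.imwrite('pics/s23.png',cv2.resize(p['img'][80:320,120:440,::-1],None,fx=2.4,fy=2.4))
togo([.545,-.186,.178])"
```

```text
t 22.12 pos [ 0.5421 -0.2271  0.1828] rpy [ 3.135e+00  1.000e-03 -1.323e+00] togo(tool) [-0.0391 -0.013   0.0047]
tool z [-0.006 -0.001 -1.   ] x [ 0.245 -0.969 -0.001]
```

View pics/s23.png

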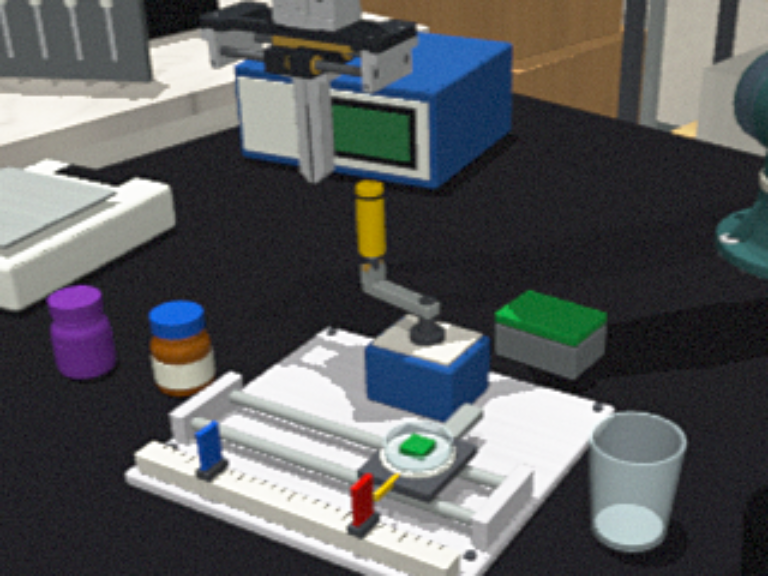

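Emit:
jog_arm(
  series=[
    {"x": 0.001, "y": -0.003, "z": 0.012, "rx": 0, "ry": 0, "rz": 0},
    {"x": -0.01, "y": -0.0025, "z": 0, "rx": 0, "ry": 0, "rz": 0},
    {"x": -0.01, "y": -0.0025, "z": 0, "rx": 0, "ry": 0, "rz": 0},
    {"x": -0.01, "y": -0.0025, "z": 0, "rx": 0, "ry": 0, "rz": 0},
    {"x": -0.008, "y": -0.002, "z": 0, "rx": 0, "ry": 0, "rz": 0},
    {"x": -0.008, "y": -0.002, "z": 0, "rx": 0, "ry": 0, "rz": 0},
    {"x": -0.008, "y": -0.002, "z": 0, "rx": 0, "ry": 0, "rz": 0},
  ],
  claw=0.0,
)

```text
time: 22.7
tool_pos: [0.5475, -0.1674, 0.1747]
ee_rot: [-3.141, -0.005, -1.323]
wrist_force: [-0.5, -0.7, -0.4]
width: 0.0005
```

```bash
python3 -c "
from h import *
from bench import cams,robot
p=cams.snapshot('scene'); cv2.imwrite('pics/s24.png',cv2.resize(p['img'][80:320,120:440,::-1],None,fx=2.4,fy=2.4))
togo([.545,-.186,.178]);print(robot.get_obs()['wrist_force'])"
```

```text
t 22.75 pos [ 0.5475 -0.1657  0.1749] rpy [-3.141e+00 -3.000e-03 -1.322e+00] togo(tool) [ 0.0191  0.0075 -0.003 ]
tool z [ 0.002 -0.003 -1.   ] x [ 0.247 -0.969  0.003]
[0.80246591 1.39389081 0.44644332]
```

View pics/s24.png

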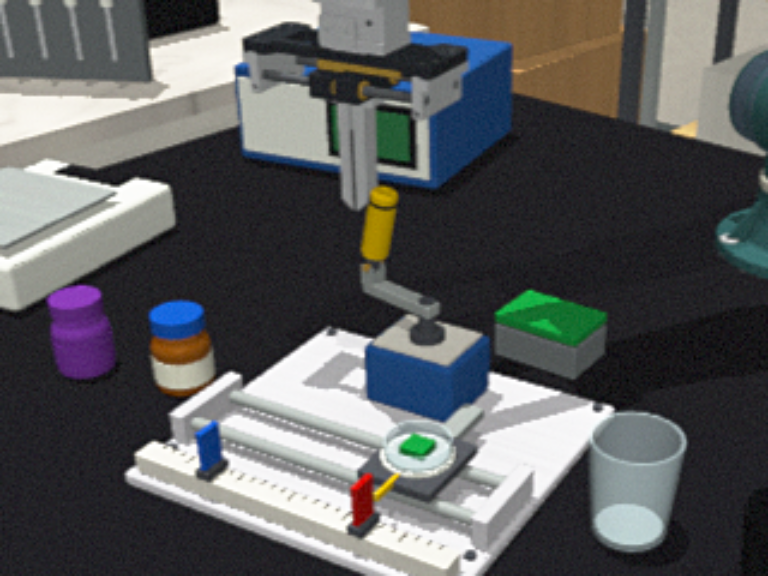

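Emit:
jog_arm(
  series=[
    {"x": -0.008, "y": -0.001, "z": 0.001, "rx": 0, "ry": 0, "rz": 0},
    {"x": -0.008, "y": -0.001, "z": 0.002, "rx": 0, "ry": 0, "rz": 0},
    {"x": -0.008, "y": -0.001, "z": 0.002, "rx": 0, "ry": 0, "rz": 0},
    {"x": -0.008, "y": -0.002, "z": 0.003, "rx": 0, "ry": 0, "rz": 0},
    {"x": -0.008, "y": -0.002, "z": 0.003, "rx": 0, "ry": 0, "rz": 0},
  ],
  claw=0.0,
)

```text
time: 23.17
tool_pos: [0.5445, -0.1218, 0.164]
ee_rot: [-3.139, -0.005, -1.322]
wrist_force: [-0.4, -0.3, -0.0]
width: 0.0002
```

```bash
python3 -c "
from h import *
from bench import cams,robot
p=cams.snapshot('scene'); cv2.imwrite('pics/s25.png',cv2.resize(p['img'][80:320,120:440,::-1],None,fx=2.4,fy=2.4))
togo([.545,-.1,.165]);print(robot.get_obs()['wrist_force'])"
```

```text
t 23.22 pos [ 0.5441 -0.12    0.1632] rpy [-3.14e+00 -3.00e-03 -1.32e+00] togo(tool) [-0.0191 -0.0058 -0.0018]
tool z [ 0.002 -0.002 -1.   ] x [ 0.248 -0.969  0.003]
[-0.53690903  1.63072057 -0.02132872]
```

View pics/s25.png

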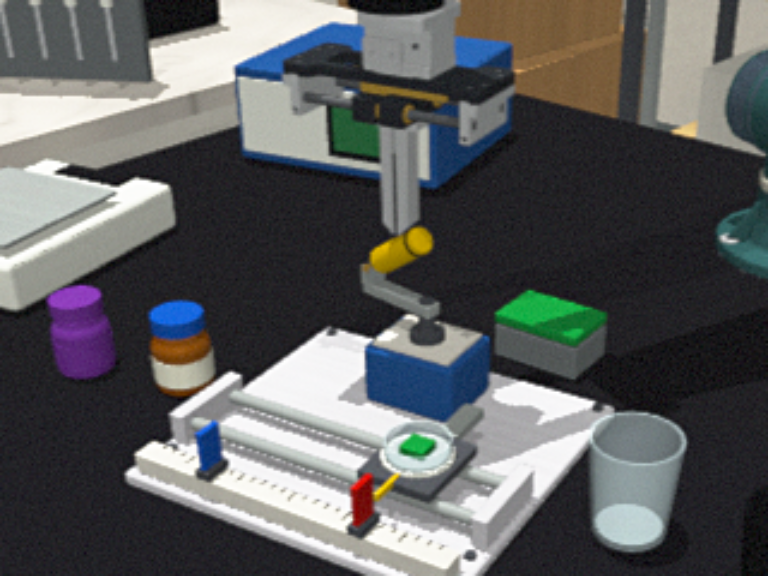

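Emit:
jog_arm(
  series=[
    {"x": -0.002, "y": -0.0005, "z": 0.006, "rx": 0, "ry": 0, "rz": 0},
    {"x": -0.002, "y": -0.0005, "z": 0.006, "rx": 0, "ry": 0, "rz": 0},
    {"x": 0, "y": 0, "z": 0.006, "rx": 0, "ry": 0, "rz": 0},
    {"x": 0, "y": 0, "z": 0.005, "rx": 0, "ry": 0, "rz": 0},
  ],
  claw=0.0,
)

```text
time: 23.55
tool_pos: [0.5444, -0.1147, 0.1384]
ee_rot: [-3.139, -0.004, -1.319]
wrist_force: [-0.1, 0.1, -0.5]
width: 0.0002
```

```bash
python3 -c "
from h import *
from bench import cams,robot
p=cams.snapshot('scene'); cv2.imwrite('pics/s26.png',cv2.resize(p['img'][80:320,120:440,::-1],None,fx=2.4,fy=2.4))
togo([.544,-.11,.132]);print(robot.get_obs()['wrist_force'])"
```

```text
t 23.6 pos [ 0.5437 -0.1146  0.1371] rpy [-3.141e+00 -2.000e-03 -1.319e+00] togo(tool) [-0.0044 -0.0014  0.0051]
tool z [ 0.001 -0.002 -1.   ] x [ 0.249 -0.969  0.002]
[-1.65999082 -0.15095284 -1.31832991]
```

View pics/s26.png

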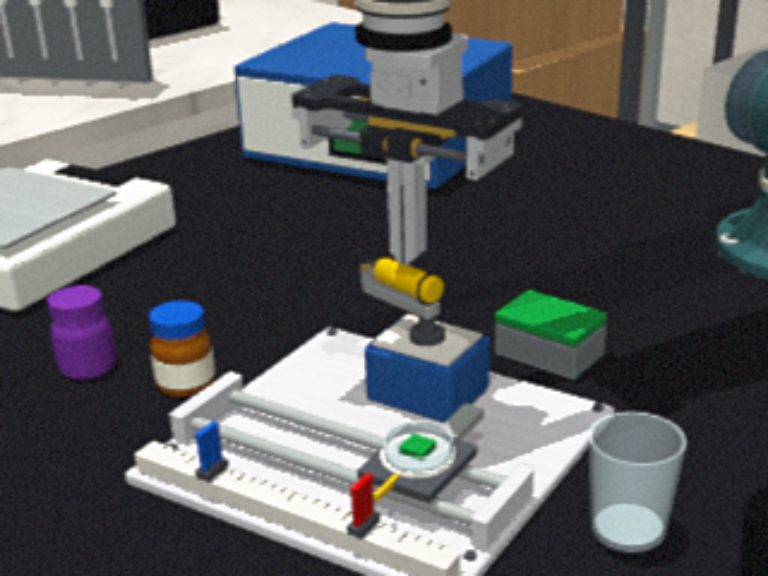

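Emit:
jog_arm(
  series=[
    {"x": -0.002, "y": 0, "z": 0.0025, "rx": 0, "ry": 0, "rz": 0},
    {"x": 0, "y": 0, "z": 0.0025, "rx": 0, "ry": 0, "rz": 0},
    {"x": 0, "y": 0, "z": 0.0015, "rx": 0, "ry": 0, "rz": 0},
  ],
  claw=0.0,
)

```text
time: 23.85
tool_pos: [0.5439, -0.1127, 0.1311]
ee_rot: [-3.139, -0.002, -1.32]
wrist_force: [-0.1, 1.9, 8.4]
width: 0.0008
```

Emit:
jog_arm(
  series=[
    {"x": 0, "y": 0, "z": -0.01, "rx": 0, "ry": 0, "rz": 0},
    {"x": 0, "y": 0, "z": -0.02, "rx": 0, "ry": 0, "rz": 0},
    {"x": 0, "y": 0, "z": -0.03, "rx": 0, "ry": 0, "rz": 0},
    {"x": 0, "y": 0, "z": -0.03, "rx": 0, "ry": 0, "rz": 0},
    {"x": 0, "y": 0, "z": -0.03, "rx": 0, "ry": 0, "rz": 0},
    {"x": -0.02, "y": -0.02, "z": 0, "rx": 0, "ry": 0, "rz": 0},
    {"x": -0.025, "y": -0.025, "z": 0, "rx": 0, "ry": 0, "rz": 0},
    {"x": -0.025, "y": -0.025, "z": 0, "rx": 0, "ry": 0, "rz": 0},
    {"x": -0.02, "y": -0.02, "z": 0, "rx": 0, "ry": 0, "rz": 0},
    {"x": 0, "y": 0, "z": 0, "rx": 0, "ry": 0, "rz": 0},
    {"x": 0, "y": 0, "z": 0, "rx": 0, "ry": 0, "rz": 0},
  ],
  claw=0.0,
)

```text
time: 24.77
tool_pos: [0.6125, -0.0034, 0.2644]
ee_rot: [-3.13, -0.008, -1.329]
wrist_force: [0.1, 0.1, 0.1]
width: 0.0004
```

Run:
```python
from wm import *
from bench import cams,robot
togo([.65,0,.25])
p=cams.snapshot("wrist");a=p["img"][:,:,::-1].copy();cv2.imwrite("pics/w27.png",a);print(repr(p["origin"]),repr(p["attitude"]))
np.save("w27.npy",np.array([*p["origin"],*p["attitude"]]))
p=cams.snapshot("scene"); cv2.imwrite('pics/s27.png',cv2.resize(p['img'][80:320,120:440,::-1],None,fx=2.4,fy=2.4))
```

```text
t 24.77 pos [ 0.6125 -0.0034  0.2644] rpy [-3.13  -0.008 -1.329] togo(tool) [ 0.0056 -0.0371  0.0149]
tool z [ 0.013 -0.005 -1.   ] x [ 0.239 -0.971  0.008]
array([0.68075711, 0.01448538, 0.445308  ]) array([ 2.89692169, -0.0081828 , -1.32786883])
```

View pics/w27.png

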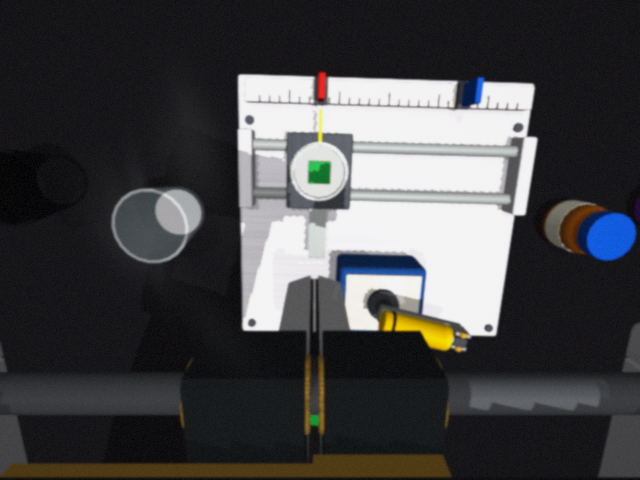

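View pics/s27.png

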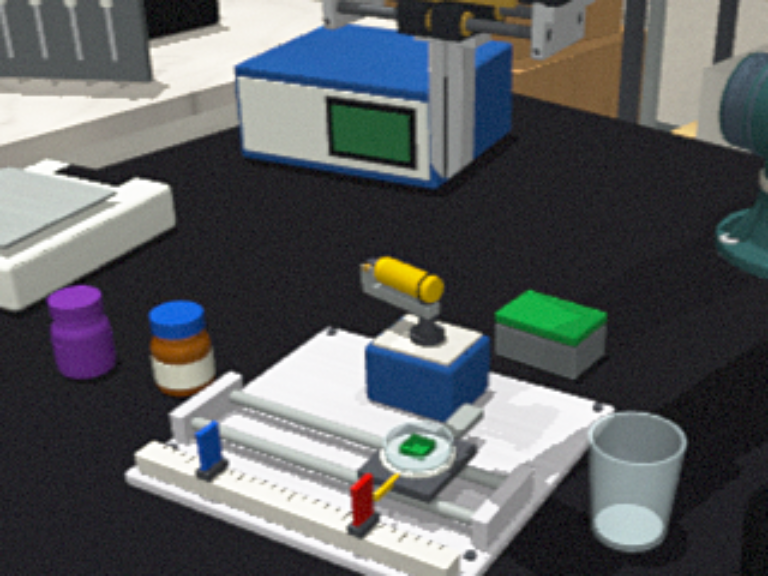

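Run:
```python
from meas import *
v_=np.load("w27.npy");c=(390.057,314.027,241.578,v_[:3],v_[3:])
a=cv2.imread("pics/w27.png").astype(float)
yel=np.clip(np.minimum(a[:,:,1],a[:,:,2])-a[:,:,0]-20,0,None);red=np.clip(a[:,:,2]-np.maximum(a[:,:,0],a[:,:,1])-25,0,None)
for n,im,z in(("yel",yel,.045),("red",red,.072)):
    L=[]
    for v in range(65,145):
        r=im[v,308:335]
        if r.max()>30: L.append([v,*sl(atz(c,(308+(r*np.arange(27)).sum()/r.sum(),v),z))])
    L=np.array(L);print(n,L[[0,len(L)//3,len(L)//2,-1]].round(4),np.median(L[:,2]).round(4))
```

```text
yel [[1.090e+02 1.911e-01 6.910e-02]
 [1.200e+02 1.809e-01 6.900e-02]
 [1.250e+02 1.762e-01 6.900e-02]
 [1.410e+02 1.609e-01 6.880e-02]] 0.069
red [[7.200e+01 2.202e-01 6.980e-02]
 [8.100e+01 2.127e-01 6.980e-02]
 [8.600e+01 2.085e-01 6.980e-02]
 [1.000e+02 1.966e-01 7.010e-02]] 0.0698
```

```bash
python3 -c "
from bench import ticket,robot
print(robot.get_obs()['time']);print(ticket.close_job())"
```

```text
24.8667
the job is handed in; nothing more can be done
None
```

The job is done and handed in at 24.9 s of the 72 s limit; no verdict came back.

- **Upright:** I swung the grip up against its stop. On the first re-grasp from above, the fingers closed outside the handle and pushed it back to about 73°. I gripped it again and pushed it against the stop, where the force rose to about 15 N. When released it stood vertical in the scene picture.
- **Turning:** I turned the crank anticlockwise about 614° (68 mm) by the grip. Highest wrist force was about 17 N.
- **Folding:** I folded the grip with the closed fingers and pressed it down lightly until they met 8.4 N at 131 mm; the flat grip's top is 132 mm. It looks flat along the arm in the last scene picture.
- **Pointer on the red flag:** The measurements differ slightly. The last overhead wrist picture puts the pointer about 0.7 mm short of the flag's centre, and the one before folding about 0.5 mm. Before I let go of the grip, the top camera gave 0.2 to 0.9 mm short and the scene camera 0.3 mm past it. All are well inside the flag's 6 mm width.
- **Left alone:** The beaker, jar and tip box look unmoved in the last pictures. I never touched the carriage, and the arm was clear of everything at hand-in.

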